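# Put the specimen mounts into vacuum storage

### The arm

A 6-joint arm with a two-finger parallel gripper is mounted at the origin on the work surface. World frame = base frame: x ahead of the robot, y to its left, z up, the work surface at z = 0. Lengths are in m, angles in rad, forces in N, time in s.
With the tool pointing down it reaches from about 0.3 to 0.775 m from the base axis. Payload 14.6 kg.
Tool frame: the origin (TCP) lies at the very end of the fingers, on their centre line; the grasp point (between the pads) lies 19 mm behind it; z points along the fingers, y is the line along which they close (so a half turn about z gives the same grasp; the last joint's range is limited). The gripper opens to 94 mm and grips with 3 to 60 N. Pads are 16 mm wide; open, the fingers measure 119 mm over their backs; the gripper's body (75 mm by 177 mm) begins 78 mm behind the grasp point.
Start: joints at [-1.318, 0.3, 1.521, -0, 1.321, -0.067], TCP at [0.173, -0.522, 0.205] pointing down, gripper open.
Joint ranges: [-3.03, 3.03], [-0.79, 2.21], [0.23, 2.52], [-1.04, 4.18], [0, 3.07], [-2.55, 2.55]. Speed limits (rad/s): [2.22, 2.22, 2.57, 3.14, 3.14, 3.14].

### API

Orientations are given as [roll, pitch, yaw] about the fixed x, y, z axes, in that order (R = Rz(yaw) Ry(pitch) Rx(roll)).
In Python, from station import ctrl gives the robot as it stands.
- The arm moves only by the shell command python3 -m pendant 'ROWS' [OPENING] [FORCE]. ROWS is JSON, a list of rows, each a list of 2 entries, a list of its own where there are three numbers: the shift along the world's x, y, z in cm, then the turn about the world's z in rad. A call has 1 to 20 rows; each row shifts and turns the commanded pose from where the row before left it; what a row does not reach is not made up. A row lasts 1/12 s, in which the tool goes at most 41.7 mm and 7.16 degrees, less where a joint would pass 70% of its speed; a pose out of reach is approached as far as the arm can. A call is refused whole if a number of a shift passes 4.17 or a number of a turn 0.125, either way. A call with a gripper value outside its range is refused whole. OPENING is the opening, from 0 (shut) to 1 (fully open), set as the call begins (- or left out, the last holds). The fingers move at their own pace and stop on an object; FORCE is the grip in N (left out, the last holds). Time passes only in rows, so rows that do not move let the fingers close. It gives the time, the measured TCP pose, the force, the opening and the grip force at its end, in the units of the state.
- ctrl.get_obs(): the state, without advancing time (a new reading comes with each control period).
- ctrl.camera(name): name is "scene" or "top" or "wrist"; returns a dict with "color" (400x640x3 uint8, red, green, blue), "intrinsics" (3x3 intrinsics, pixels), "camera_from_world" (4x4, takes a point from world to camera coordinates). Camera axes: x right, y down, z forward; pixel columns grow to the right and rows downward; lengths in m; the calibration is good to about 2 mm. The wrist camera is an equidistant fisheye: a pixel r from the principal point sees the ray r / f radians off the axis. A picture is of the moment at which its call begins. There is no depth.
- ctrl.hand_in(): hands the job in; it is judged then, once.
The state is a dict: "time_s": time; "qpos": joint angles; "joint_vel": joint speeds; "tau": joint torques, N m; "ee_pos": TCP position; "eef_rot": TCP orientation; "force": force on the tool from outside, world axes, zero at the start; "moment": the same for the moment, N m; "grip_width": finger opening in m; "grip_force": force on a finger pad.
Only numpy, scipy, OpenCV 4.12 (cv2) and the standard library are available. Lean on these libraries where they do the work, as an engineer would, in place of code of your own. Each camera call takes 0.05 s, during which the arm holds its last target. There are 200 camera calls.

### The job

Put the polished specimen mounts away in the vacuum chamber. Vent it first by pulling the valve knob on its front fully out, then lift the lid off and lay it flat on the grey felt pad; stand every mount flat in the wide bay, tip all the drying canisters from the white cup into the narrow bay and stand the empty cup upright on the bench again; when all is loaded, put the lid back squarely on the chamber and push the knob fully home. Disturb nothing else on the bench.

Things in the scene. Friction and masses are not known exactly. Their poses are not given: they have to be found in the camera images.
- chamber: Fixed aluminium box, 170 (x) by 240 (y) by 55 mm high, walls and floor 10 mm thick, open top covered by the lid; turned a few degrees from start to start. Origin: centre of its underside, z up, -x is its front, which bears the valve and, 85 mm to the -y side of the valve, a 40 mm dial gauge reaching 32 mm out from the front. A 5 mm thick partition (35 mm tall above the inner floor, its centre at y = +27.5 mm) divides it into two bays. A thin hose leaves the back.
- mount_bay (a point): Centre of the inner floor of the wide bay, for the mounts (150 mm in x by 135 mm in y, 45 mm deep below the rim, the floor 10 mm above the bench). Axes as the chamber's.
- desiccant_bay (a point): Centre of the inner floor of the narrow bay, for the drying canisters (150 mm in x by 80 mm in y, 45 mm deep below the rim, the floor 10 mm above the bench). Axes as the chamber's.
- vent_knob (a joint): Push-pull vent valve on the chamber's front: 0 = knob pushed home (shut), 0.028 m = pulled fully out (vented). It slides out along the chamber's -x. A detent holds it at either end: about 6 N is needed to leave an end, and past half-way it snaps to the other end by itself. It starts home.
- knob_grip (a point): Centre of the valve knob, a black mushroom knob of 28 mm diameter (axis along the chamber's x) and 21 mm thick, on a 10 mm rod; 34 mm above the bench, 52 mm in front of the chamber's front wall when home. The valve block behind it is 30 mm deep, 40 mm wide, its top 52 mm above the bench; 12 mm lie free between block and knob when home. It may be taken from above. Axes as the chamber's.
- lid: Loose lid, 0.42 kg: a clear acrylic plate 180 (x) by 250 (y) by 10 mm with a steel bar handle on top. Origin: centre of its underside, z up. At the start it lies squarely on the chamber, overhanging 5 mm all round; nothing keeps it in place but its weight. Put back, its origin belongs over the chamber's, 55 mm above the bench, its axes along the chamber's.
- lid_handle (a point): Middle of the lid's handle bar: a round bar of 12 mm diameter and 100 mm length along the lid's y, its centre line 42 mm above the lid's underside (26 mm free below the bar). Axes as the lid's.
- lid_pad: Fixed grey felt pad for the lid, 150 (x) by 210 (y) by 6 mm; it lies to the left or to the right of the chamber, with room around it for the lid to overhang. Origin: centre of its underside; its top is 6 mm above the bench.
- cup_center (a point): Loose white plastic cup, round, 75 mm high, outside diameter 50 mm at the foot and 60 mm at the rim, wall 3 mm, 60 g, of smooth plastic (the canisters slide out when it is tipped some 20 to 25 degrees beyond level). This point lies on its axis half-way up (37.5 mm above its foot); z runs to the mouth. It holds the canisters at the start and stands, like the mounts, on a fixed blue mat (210 by 240 by 2 mm) on the other side of the chamber from the felt pad.
- mount0_center (a point): Centre of a loose specimen mount: black resin disc of 30 mm diameter and 22 mm height with a small steel sample in its face, 30 g; z along its axis. Two to four mounts are present (None if absent).
- mount1_center (a point): Centre of a loose specimen mount: black resin disc of 30 mm diameter and 22 mm height with a small steel sample in its face, 30 g; z along its axis. Two to four mounts are present (None if absent).
- mount2_center (a point): Centre of a loose specimen mount: black resin disc of 30 mm diameter and 22 mm height with a small steel sample in its face, 30 g; z along its axis. Two to four mounts are present (None if absent).
- mount3_center (a point): Centre of a loose specimen mount: black resin disc of 30 mm diameter and 22 mm height with a small steel sample in its face, 30 g; z along its axis. Two to four mounts are present (None if absent).
- can0_center (a point): Centre of a loose drying canister: white plastic cylinder of 15 mm diameter and 18 mm length (z along its axis), 10 g. Five to eight are present (None if absent), all in the cup at the start.
- can1_center (a point): Centre of a loose drying canister: white plastic cylinder of 15 mm diameter and 18 mm length (z along its axis), 10 g. Five to eight are present (None if absent), all in the cup at the start.
- can2_center (a point): Centre of a loose drying canister: white plastic cylinder of 15 mm diameter and 18 mm length (z along its axis), 10 g. Five to eight are present (None if absent), all in the cup at the start.
- can3_center (a point): Centre of a loose drying canister: white plastic cylinder of 15 mm diameter and 18 mm length (z along its axis), 10 g. Five to eight are present (None if absent), all in the cup at the start.
- can4_center (a point): Centre of a loose drying canister: white plastic cylinder of 15 mm diameter and 18 mm length (z along its axis), 10 g. Five to eight are present (None if absent), all in the cup at the start.
- can5_center (a point): Centre of a loose drying canister: white plastic cylinder of 15 mm diameter and 18 mm length (z along its axis), 10 g. Five to eight are present (None if absent), all in the cup at the start.
- can6_center (a point): Centre of a loose drying canister: white plastic cylinder of 15 mm diameter and 18 mm length (z along its axis), 10 g. Five to eight are present (None if absent), all in the cup at the start.
- can7_center (a point): Centre of a loose drying canister: white plastic cylinder of 15 mm diameter and 18 mm length (z along its axis), 10 g. Five to eight are present (None if absent), all in the cup at the start.
- objective: Bystander: loose microscope objective, 28 mm diameter, 50 mm tall, standing at the far edge of the mat. Origin: centre of its underside.
- oil_bottle: Bystander: loose small brown bottle, 32 mm diameter, 70 mm tall. Origin: centre of its underside.
- petri: Bystander: loose glass dish, 63 mm diameter, 14 mm tall. Origin: centre of its underside.

How it is judged:
On the way, in this order (a step that is already met when the one before it is completed fails the run):
1. the vent knob is pulled fully out (value of joint vent_knob above 0.025 m), for 0.2 s.
2. the lid lies flat on the felt pad, let go (horizontal distance between lid and lid_pad below 0.06 m and height (world z) of lid below 0.01 m and angle between lid's own z axis and vertical below 0.04 rad and contact force between the fingers and lid below 0.1 N), for 0.2 s.
3. the cup is tipped over the narrow bay (angle between cup_center's own z axis and vertical above 0.6 rad and horizontal distance between cup_center and desiccant_bay below 0.11 m and height (world z) of cup_center above 0.08 m).
4. every mount lies flat in the wide bay and every canister is in the narrow bay (x of mount0_center in the frame of mount_bay between -0.075 and 0.075 m and y of mount0_center in the frame of mount_bay between -0.0675 and 0.0675 m and z of mount0_center in the frame of mount_bay between 0.005 and 0.017 m and angle between the z axis of each of mount0_center, mount1_center, mount2_center, mount3_center and the z axis of chamber, either way round below 0.2 rad and x of mount1_center in the frame of mount_bay between -0.075 and 0.075 m and y of mount1_center in the frame of mount_bay between -0.0675 and 0.0675 m and z of mount1_center in the frame of mount_bay between 0.005 and 0.017 m and x of mount2_center in the frame of mount_bay between -0.075 and 0.075 m and y of mount2_center in the frame of mount_bay between -0.0675 and 0.0675 m and z of mount2_center in the frame of mount_bay between 0.005 and 0.017 m and x of mount3_center in the frame of mount_bay between -0.075 and 0.075 m and y of mount3_center in the frame of mount_bay between -0.0675 and 0.0675 m and z of mount3_center in the frame of mount_bay between 0.005 and 0.017 m and x of can0_center in the frame of desiccant_bay between -0.075 and 0.075 m and y of can0_center in the frame of desiccant_bay between -0.04 and 0.04 m and z of can0_center in the frame of desiccant_bay between 0 and 0.042 m and x of can1_center in the frame of desiccant_bay between -0.075 and 0.075 m and y of can1_center in the frame of desiccant_bay between -0.04 and 0.04 m and z of can1_center in the frame of desiccant_bay between 0 and 0.042 m and x of can2_center in the frame of desiccant_bay between -0.075 and 0.075 m and y of can2_center in the frame of desiccant_bay between -0.04 and 0.04 m and z of can2_center in the frame of desiccant_bay between 0 and 0.042 m and x of can3_center in the frame of desiccant_bay between -0.075 and 0.075 m and y of can3_center in the frame of desiccant_bay between -0.04 and 0.04 m and z of can3_center in the frame of desiccant_bay between 0 and 0.042 m and x of can4_center in the frame of desiccant_bay between -0.075 and 0.075 m and y of can4_center in the frame of desiccant_bay between -0.04 and 0.04 m and z of can4_center in the frame of desiccant_bay between 0 and 0.042 m and x of can5_center in the frame of desiccant_bay between -0.075 and 0.075 m and y of can5_center in the frame of desiccant_bay between -0.04 and 0.04 m and z of can5_center in the frame of desiccant_bay between 0 and 0.042 m and x of can6_center in the frame of desiccant_bay between -0.075 and 0.075 m and y of can6_center in the frame of desiccant_bay between -0.04 and 0.04 m and z of can6_center in the frame of desiccant_bay between 0 and 0.042 m and x of can7_center in the frame of desiccant_bay between -0.075 and 0.075 m and y of can7_center in the frame of desiccant_bay between -0.04 and 0.04 m and z of can7_center in the frame of desiccant_bay between 0 and 0.042 m), for 0.3 s.
5. the lid is squarely back on the chamber (x of lid in the frame of chamber between -0.008 and 0.008 m and y of lid in the frame of chamber between -0.008 and 0.008 m and z of lid in the frame of chamber between 0.052 and 0.059 m and angle between the x axis of lid and the x axis of chamber, either way round below 0.08 rad and angle between the z axis of lid and the z axis of chamber, either way round below 0.03 rad), for 0.2 s.
6. the vent knob is pushed fully home (value of joint vent_knob below 0.003 m), for 0.2 s.
At the end, for the whole second after the job is handed in: The knob is home within 3 mm; the lid rests flat on the chamber within 8 mm and 0.08 rad of square; every mount lies flat on the floor of the wide bay and every canister is in the narrow bay; the cup stands upright on the bench or mat; all is at rest (all of step 4 and all of step 5 and value of joint vent_knob below 0.003 m and angle between cup_center's own z axis and vertical below 0.15 rad and height (world z) of cup_center below 0.045 m and linear speed of lid below 0.02 m/s); the robot touches nothing.
It fails at once if the lid is lifted while the knob is not pulled out (z of lid in the frame of chamber above 0.07 m and value of joint vent_knob below 0.02 m).
It fails at once if the objective is pushed more than 30 mm aside or over (distance of objective from where it was at the start of the episode above 0.03 m or angle between objective's own z axis and vertical above 0.5 rad).
It fails at once if the brown bottle is pushed more than 30 mm aside or over (distance of oil_bottle from where it was at the start of the episode above 0.03 m or angle between oil_bottle's own z axis and vertical above 0.5 rad).
It fails at once if the glass dish is pushed more than 30 mm aside or over (distance of petri from where it was at the start of the episode above 0.03 m or angle between petri's own z axis and vertical above 0.5 rad).
Of mount0, mount1, mount2, mount3 only 2 to 4 are there at a start; the rules pass over those that are not, and their reading is None.
Of can4, can5, can6, can7 only 1 to 4 are there at a start; the rules pass over those that are not, and their reading is None.
At some moment in a run one of mount0, mount1, mount2, mount3 may be knocked a few centimetres aside while the robot is not near it.
It also fails if it takes over 210 s, if anything falls off the work surface, if the arm or the gripper's body presses on something with over 40 N, if the wrist force passes 120 N, or if a joint passes its speed limit or range.

## Working session

There is one attempt and no reset: what is moved stays moved. The work goes in short steps, Python scripts to look and compute and a shell command to move; the robot and the scene stay as the last step left them, time stands still between calls to the robot, and variables do not carry over. Pictures are saved under pics/ and viewed, at most 14 in all, crops included, and the job is handed in when it is done.

```bash
mkdir -p pics; ls
cat > h.py <<'E'
import numpy as np, cv2, json
from station import ctrl
def snap(cam,name,crop=None,scale=1):
    c=ctrl.camera(cam); np.savez('pics/'+name+'.npz',K=c['intrinsics'],T=c['camera_from_world'],I=c['color'])
    show(name,crop,scale); return c
def show(name,crop=None,scale=1,out=None):
    im=np.load('pics/'+name+'.npz')['I'][...,::-1]
    if crop: im=im[crop[1]:crop[3],crop[0]:crop[2]]
    cv2.imwrite('pics/'+(out or name)+'.png',cv2.resize(im,None,fx=scale,fy=scale,interpolation=cv2.INTER_CUBIC))
def ray(name,uv,fish=False):
    d=np.load('pics/'+name+'.npz'); K,T=d['K'],d['T']; x=(uv[0]-K[0,2])/K[0,0]; y=(uv[1]-K[1,2])/K[1,1]
    if fish:
        r=np.hypot(x,y); v=np.array([x/r*np.sin(r),y/r*np.sin(r),np.cos(r)]) if r>1e-9 else np.array([0,0,1.])
    else: v=np.array([x,y,1.])
    R,t=T[:3,:3],T[:3,3]; return -R.T@t, R.T@v
def at(name,uv,z,fish=False):
    o,v=ray(name,uv,fish); return (o+v*(z-o[2])/v[2])[:2]
E
python3 - <<'E'
from h import *
snap('top','t0');snap('scene','s0')
c=np.load('pics/t0.npz');print(c['K'],c['T'])
o=ctrl.get_obs();print(o['time_s'],o['ee_pos'],o['eef_rot'],o['grip_width'])
E
```

```text
pics
[[376.89447896   0.         322.08835559]
 [  0.         376.89447896 197.21354038]
 [  0.           0.           1.        ]] [[ 0.01959127 -0.99980714 -0.00136544  0.0118946 ]
 [-0.99850445 -0.01949599 -0.05107606  0.5105511 ]
 [ 0.05103959  0.00236405 -0.99869383  1.02522183]
 [ 0.          0.          0.          1.        ]]
0.1 [ 0.1728463  -0.52188496  0.20493484] [-3.14052652e+00 -5.29745394e-05  3.19858840e-01] 0.09370844761084877
```

View pics/t0.png

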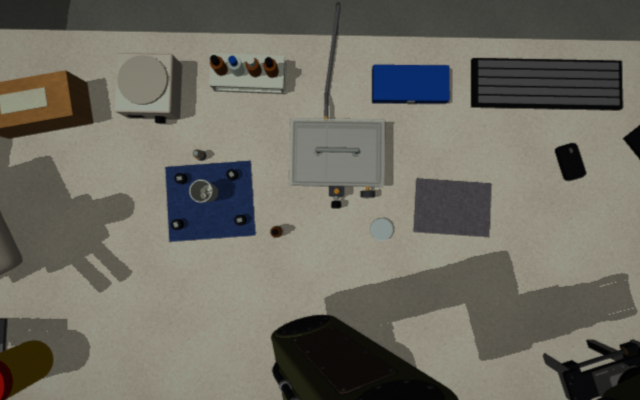

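View pics/s0.png

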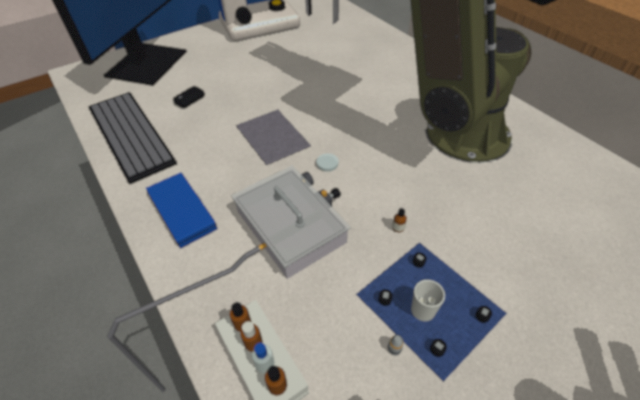

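Run:
```python
from h import *
show('t0',(270,105,400,245),4.2,'t0a'); show('t0',(160,140,290,245),5,'t0b')
```

```text
(no output)
```

View pics/t0a.png

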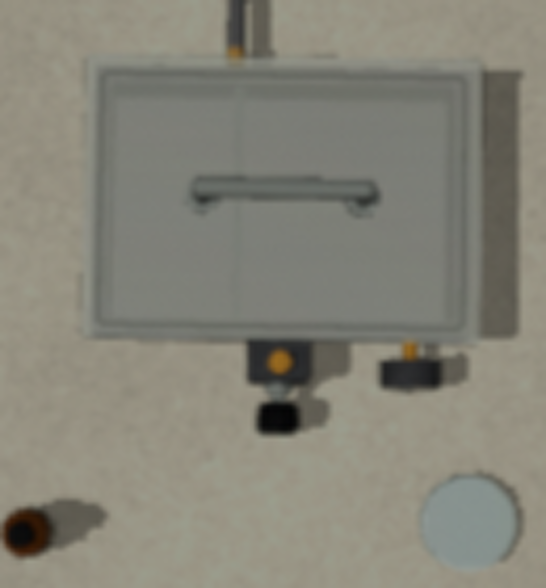

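View pics/t0b.png

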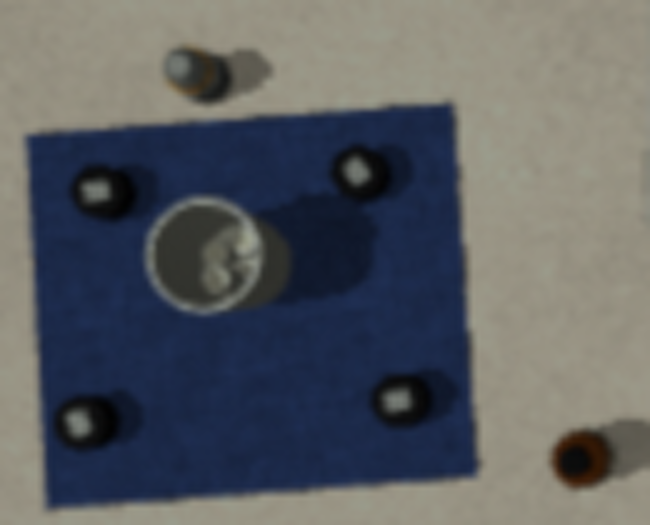

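Run:
```python
from h import *
A=lambda u,v,z: at('t0',(270+u/4.2-.4,105+v/4.2-.4),z)
B=lambda u,v,z: at('t0',(160+u/5-.4,140+v/5-.4),z)
np.set_printoptions(precision=4,suppress=True)
c=[A(91,60,.065),A(481,64,.065),A(474,343,.065),A(88,336,.065)]
print('lid',c,np.mean(c,0)); print('sizes',[np.linalg.norm(c[i]-c[(i+1)%4]) for i in range(4)])
h=[A(192,188,.10),A(378,190,.10)];print('handle',h,np.mean(h,0)); d=h[0]-h[1];print('yaw h',np.arctan2(-d[0],d[1]))
d=c[0]-c[1]+c[3]-c[2];print('yaw lid',np.arctan2(-d[0],d[1]))
print('knob',A(278,416,.045),'block',A(279,361,.052),'gauge',A(410,372,.05))
for p in [(96,191),(358,173),(78,424),(398,401)]: print('mount',B(*p,.024))
print('cup',B(205,255,.077)); print('obj',B(182,66,.05),'bottle',B(576,460,.07),'petri',A(470,522,.014))
for p in [(415,179),(491,183),(490,237),(414,233)]: print('pad',at('t0',p,.006))
```

```text
lid [array([0.7134, 0.1073]), array([ 0.7156, -0.1382]), array([ 0.5394, -0.1358]), array([0.5391, 0.1051])] [ 0.6269 -0.0154]
sizes [np.float64(0.24556549393745833), np.float64(0.1762235569097299), np.float64(0.24088984488118756), np.float64(0.17435855769573305)]
handle [array([0.6271, 0.0413]), array([ 0.6281, -0.0712])] [ 0.6276 -0.015 ]
yaw h 0.00851149301425284
yaw lid 0.005111288097631921
knob [ 0.4921 -0.0151] block [ 0.5266 -0.0149] gauge [ 0.5214 -0.0979]
mount [0.5552 0.4146]
mount [0.5678 0.2716]
mount [0.4279 0.4194]
mount [0.4438 0.2459]
cup [0.518  0.3365]
obj [0.6206 0.3612] bottle [0.4157 0.1425] petri [ 0.4265 -0.1426]
pad [ 0.5663 -0.2353]
pad [ 0.5593 -0.4463]
pad [ 0.4098 -0.4431]
pad [ 0.4167 -0.2336]
```

```bash
python3 -m pendant '[[[1.98,3.17,0],-0.02],[[1.98,3.17,0],-0.02],[[1.98,3.17,0],-0.02],[[1.98,3.17,0],-0.02],[[1.98,3.17,0],-0.02],[[1.98,3.17,0],-0.02],[[1.98,3.17,0],-0.02],[[1.98,3.17,0],-0.02],[[1.98,3.17,0],-0.02],[[1.98,3.17,0],-0.02],[[1.98,3.17,0],-0.02],[[1.98,3.17,0],-0.02],[[1.98,3.17,0],-0.02],[[1.98,3.17,0],-0.02],[[1.98,3.17,0],-0.02],[[1.98,3.17,0],-0.02],[[0,0,0],0],[[0,0,0],0]]' 0.55
python3 - <<'E'
from h import *
snap('wrist','w0')
E
```

```text
time_s: 1.6
ee_pos: [0.4898, -0.0137, 0.2048]
eef_rot: [-3.142, 0.001, 0.003]
force: [-0.6, -0.5, 0.5]
grip_width: 0.0515
grip_force: 0.0
```

View pics/w0.png

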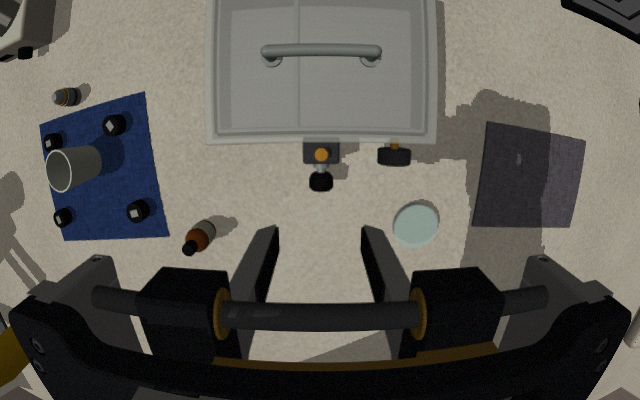

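Run:
```python
from h import *
print('knob',at('w0',(320.5,180),.042,1),'block',at('w0',(321,145),.052,1),'handle',at('w0',(266,50),.1,1),at('w0',(378,50),.1,1))
print('lidcorners',at('w0',(208,142),.06,1),at('w0',(438,143),.06,1))
for p in [(114,124),(53,141),(62,217),(138,210)]:print(at('w0',p,.024,1))
```

```text
knob [ 0.49175245 -0.01432864] block [ 0.53236242 -0.01470821] handle [0.62623024 0.03563056] [ 0.62673959 -0.06602218]
lidcorners [0.53863561 0.10814353] [ 0.53848197 -0.14275437]
[0.5678822  0.26327145]
[0.55534494 0.39883731]
[0.4316896  0.40591585]
[0.44746696 0.23743341]
```

```bash
python3 -m pendant '[[[0,-0.1,-4],0],[[0,0,-4],0],[[0,0,-4],0],[[0,0,-4],0],[[0.05,0,-3],0],[[0,0,0],0],[[0,0,0],0]]'
python3 -m pendant '[[[0,0,0],0],[[0,0,0],0],[[0,0,0],0],[[0,0,0],0],[[0,0,0],0],[[0,0,0],0]]' 0.1 45
python3 -m pendant '[[[-0.4,0,0],0],[[-0.4,0,0],0],[[-0.4,0,0],0],[[-0.4,0,0],0],[[-0.4,0,0],0],[[-0.4,0,0],0],[[-0.4,0,0],0],[[-0.2,0,0],0],[[0,0,0],0],[[0,0,0],0]]'
python3 - <<'E'
from h import *
snap('wrist','w1')
E
```

```text
time_s: 2.23
ee_pos: [0.4895, -0.0169, 0.0154]
eef_rot: [-3.141, 0.002, -0.001]
force: [-0.1, 0.6, 0.1]
grip_width: 0.0515
grip_force: 0.0
time_s: 2.73
ee_pos: [0.4909, -0.0151, 0.0168]
eef_rot: [-3.14, -0.002, -0.0]
force: [-1.0, 8.6, 7.6]
grip_width: 0.0262
grip_force: 45.0
time_s: 3.57
ee_pos: [0.4627, -0.0152, 0.0169]
eef_rot: [-3.141, -0.007, -0.0]
force: [13.0, 9.5, -2.6]
grip_width: 0.0265
grip_force: 45.0
```

View pics/w1.png

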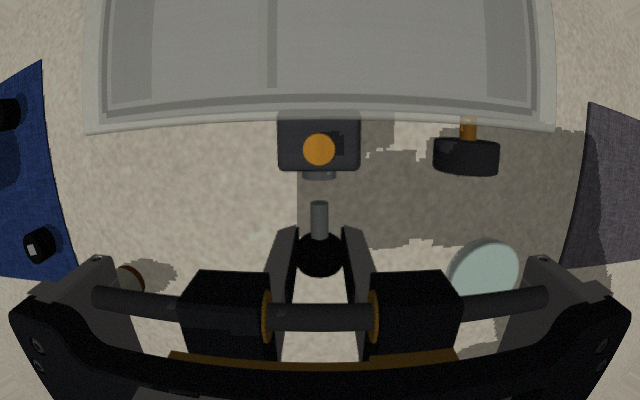

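```bash
python3 -m pendant '[[[0,0,0],0],[[0,0,0],0],[[0,0,0],0],[[0,0,3],0],[[0,0,4],0],[[0,0,4],0],[[0,0,4],0.12],[[0,0,1],0.12],[[1.6,0,0],0.12],[[1.6,0,0],0.12],[[1.6,0,0],0.12],[[1.6,0,0],0.12],[[1.6,0,0],0.12],[[1.6,0,0],0.12],[[1.6,0,0],0.12],[[1.6,0,0],0.12],[[1.6,0,0],0.12],[[1.6,0,0],0.12],[[0.5,0,0],0.12],[[0,0,0],0]]' 0.55 20
python3 -m pendant '[[[0,0,0],0.01],[[0,0,0],0],[[0,0,0],0]]'
python3 - <<'E'
from h import *
snap('wrist','w2')
print(ctrl.get_obs()['qpos'])
E
```

```text
time_s: 5.28
ee_pos: [0.6257, -0.016, 0.175]
eef_rot: [-3.141, 0.0, 1.566]
force: [-0.5, 0.0, -0.1]
grip_width: 0.0514
grip_force: 0.0
time_s: 5.53
ee_pos: [0.6248, -0.0159, 0.1757]
eef_rot: [3.142, 0.0, 1.567]
force: [0.1, -0.3, 0.0]
grip_width: 0.0519
grip_force: 0.0
[-8.40532101e-02  4.90904736e-01  1.32658233e+00 -2.72811232e-05
  1.32391915e+00 -8.07890827e-02]
```

View pics/w2.png

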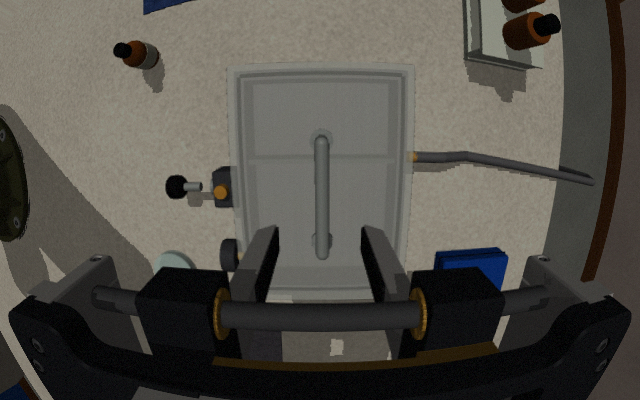

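Run:
```python
from h import *
A=lambda p,z: at('w2',p,z,1).round(4)
print('handle',A((321,135),.1),A((322,259),.1));print('corners',A((229,66),.065),A((414,65),.065),A((408,292),.065)); print('knob',A((177,187),.05),'block',A((221,187),.052),'front y0 hose',A((411,156),.03))
```

```text
handle [0.6262 0.0435] [ 0.6268 -0.0677]
corners [0.54   0.1096] [0.7145 0.1102] [ 0.7242 -0.1306]
knob [ 0.4699 -0.011 ] block [ 0.5225 -0.0111] front y0 hose [0.7239 0.0172]
```

```bash
python3 -m pendant '[[[0.15,0,-3],0],[[0,0,-3],0],[[0,0,-2.75],0],[[0,0,-1],0],[[0,0,0],0],[[0,0,0],0]]'
python3 -m pendant '[[[0,0,0],0],[[0,0,0],0],[[0,0,0],0],[[0,0,0],0],[[0,0,0],0],[[0,0,0],0]]' 0.05 35
python3 -m pendant '[[[0,0,0],0],[[0,0,0.2],0],[[0,0,0.5],0],[[0,0,1],0],[[0,0,1],0],[[0,0,2],0],[[0,0,2],0],[[0,0,0],0],[[0,0,0],0]]'
```

```text
time_s: 6.08
ee_pos: [0.627, -0.016, 0.079]
eef_rot: [3.141, 0.0, 1.569]
force: [0.2, -0.7, 0.2]
grip_width: 0.0515
grip_force: 0.0
time_s: 6.58
ee_pos: [0.6268, -0.0159, 0.0782]
eef_rot: [3.141, 0.0, 1.57]
force: [-1.0, -0.3, -0.1]
grip_width: 0.0152
grip_force: 0.0
time_s: 7.33
ee_pos: [0.6271, -0.0159, 0.1461]
eef_rot: [3.139, 0.0, 1.57]
force: [-1.1, 0.0, -5.0]
grip_width: 0.0108
grip_force: 35.0
```

```bash
python3 -m pendant '[[[-0.7,-1.6,0],0],[[-1.2,-2.8,0],0],[[-1.4,-3.2,0],0],[[-1.4,-3.2,0],0],[[-1.4,-3.2,0],0],[[-1.4,-3.2,0],0],[[-1.4,-3.2,0],0],[[-1.4,-3.2,0],0],[[-1.4,-3.2,0],0],[[-1.2,-2.8,0],0],[[-1.0,-2.2,0],0],[[0,0,0],0],[[0,0,-3],0],[[0,0,-3],0],[[0,0,-3],0],[[0,0,-1],0],[[0,0,-0.6],0],[[0,0,-0.5],0],[[0,0,0],0],[[0,0,0],0]]'
```

```text
time_s: 9.0
ee_pos: [0.4883, -0.3342, 0.0351]
eef_rot: [3.14, 0.001, 1.57]
force: [-1.2, -0.2, -4.8]
grip_width: 0.0107
grip_force: 35.0
```

```bash
python3 -m pendant '[[[0,-0.4,-0.3],0],[[0,0,-0.2],0],[[0,0,-0.1],0],[[0,0,0],0],[[0,0,0],0]]'
```

```text
time_s: 9.42
ee_pos: [0.488, -0.3386, 0.0291]
eef_rot: [3.14, 0.001, 1.57]
force: [-2.9, -0.9, 6.2]
grip_width: 0.0109
grip_force: 35.0
```

```bash
python3 -m pendant '[[[0,0,0],0],[[0,0,0],0],[[0,0,0],0],[[0,0,2],0],[[0,0,4],0],[[0,0,4],0],[[0,0,4],0],[[0,0,4],0]]' 0.6 8
python3 -m pendant '[[[0.17,3.7,0],-0.09],[[0.17,3.7,0],-0.09],[[0.17,3.7,0],-0.09],[[0.17,3.7,0],-0.09],[[0.17,3.7,0],-0.09],[[0.17,3.7,0],-0.09],[[0.17,3.7,0],-0.09],[[0.17,3.7,0],-0.09],[[0.17,3.7,0],-0.09],[[0.17,3.7,0],-0.09],[[0.17,3.7,0],-0.09],[[0.17,3.7,0],-0.09],[[0.17,3.7,0],-0.09],[[0.17,3.7,0],-0.09],[[0.17,3.7,0],-0.09],[[0.17,3.7,0],-0.09],[[0.17,3.7,0],-0.09],[[0,0,0],-0.04],[[0,0,0],0],[[0,0,0],0]]' 1
python3 - <<'E'
from h import *
snap('wrist','w3');snap('top','t3',(280,100,500,250),3.6)
import cv2
a=cv2.imread('pics/w3.png');b=cv2.resize(cv2.imread('pics/t3.png'),(640,436));cv2.imwrite('pics/m3.png',cv2.resize(np.vstack([a,b]),(458,598)))
E
```

```text
time_s: 10.08
ee_pos: [0.4875, -0.3375, 0.2099]
eef_rot: [3.141, -0.0, 1.57]
force: [1.1, -0.6, 0.7]
grip_width: 0.0559
grip_force: 0.0
time_s: 11.75
ee_pos: [0.5164, 0.291, 0.2077]
eef_rot: [3.141, 0.0, 0.002]
force: [0.4, 0.8, -0.1]
grip_width: 0.0941
grip_force: 0.0
```

View pics/m3.png

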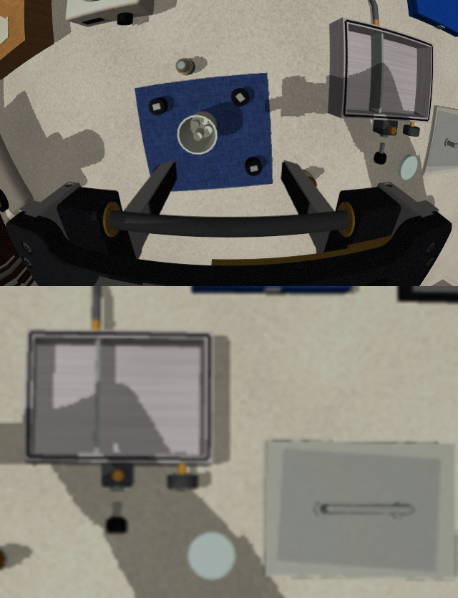

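Run:
```python
from h import *
W=lambda p,z: at('w3',(p[0]/.7156,p[1]/.7156),z,1).round(4)
T=lambda p,z: at('t3',(280+p[0]/2.082,100+(p[1]-286)/2.082),z).round(4)
print('cup',W((197,134),.077),'mounts',W((158,106),.024),W((240,98),.024),W((253,169),.024),'obj',W((183,64),.05))
c=[T(p,.055) for p in [(27.5,332),(211,332.5),(211,462.5),(27.5,462)]];print(c,np.mean(c,0));print('lid handle',T((317,509),.054),T((413,510),.054), 'part',T((100,400),.045))
c=[T(p,.016) for p in [(266,441),(456,444),(453,578),(264,577)]];print(np.mean(c,0))
```

```text
cup [0.518  0.3371] mounts [0.554  0.4109] [0.5655 0.2729] [0.4413 0.2481] obj [0.6205 0.3604]
[array([0.7074, 0.1028]), array([ 0.7113, -0.1325]), array([ 0.5441, -0.1344]), array([0.5402, 0.0989])] [ 0.62575 -0.0163 ]
lid handle [ 0.4876 -0.2697] [ 0.4888 -0.3914] part [0.623  0.0081]
[ 0.489    -0.336975]
```

```bash
python3 -m pendant '[[[0.15,2.3,0],0],[[0,2.3,0],0],[[0,0,-4],0],[[0,0,-4],0],[[0,0,-4],0],[[0,0,-4],0],[[0,0,-3],0],[[0,0,-1],0],[[0,0,-0.3],0],[[0,0,0],0],[[0,0,0],0]]'
python3 -m pendant '[[[0,0,0],0],[[0,0,0],0],[[0,0,0],0],[[0,0,0],0],[[0,0,0],0],[[0,0,0],0],[[0,0,0],0]]' 0.3 8
python3 -m pendant '[[[0,0,0.3],0],[[0,0,1],0],[[0,0,2],0],[[0,0,3],0],[[0,0,3],0],[[0,0,0],0],[[0,0,0],0]]'
python3 - <<'E'
from h import *
snap('wrist','w4')
E
```

```text
time_s: 12.77
ee_pos: [0.5193, 0.3374, 0.0073]
eef_rot: [-3.14, -0.003, -0.0]
force: [0.6, -0.3, -0.3]
grip_width: 0.0941
grip_force: 0.0
time_s: 13.35
ee_pos: [0.5182, 0.3371, 0.0051]
eef_rot: [-3.141, -0.0, -0.0]
force: [-0.4, 0.4, 1.8]
grip_width: 0.0584
grip_force: 7.9
time_s: 13.93
ee_pos: [0.5188, 0.3375, 0.1002]
eef_rot: [-3.14, -0.003, -0.0]
force: [-0.1, -0.1, -1.5]
grip_width: 0.0578
grip_force: 8.0
```

View pics/w4.png

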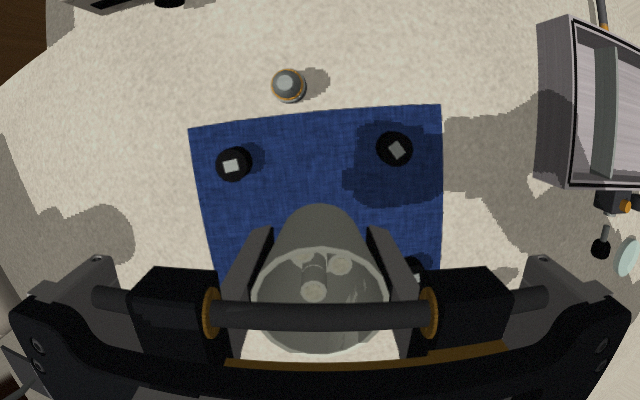

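```bash
python3 -m pendant '[[[0,0,-3],0],[[0,0,-3],0],[[0,0,-2],0],[[0,0,-1],0],[[0,0,-0.5],0],[[0,0,0],0],[[0,0,0],0]]'
python3 -m pendant '[[[0,0,0],0],[[0,0,0],0],[[0,0,0],0],[[0,0,3],0],[[0,0,3],0],[[0,0,0],0],[[0,0,0],0]]' 0.95
python3 -m pendant '[[[0,0,0],0],[[0,0,0],0],[[0,0,0],0],[[0,0,0],0],[[0,0,0],0],[[0,0,0],0]]' 0.3 20
```

```text
time_s: 14.57
ee_pos: [0.5181, 0.3371, 0.0032]
eef_rot: [-3.142, 0.0, -0.0]
force: [0.4, 0.4, -1.0]
grip_width: 0.0576
grip_force: 8.0
time_s: 15.15
ee_pos: [0.5189, 0.3375, 0.0647]
eef_rot: [-3.14, -0.003, -0.0]
force: [0.1, -0.1, -0.2]
grip_width: 0.089
grip_force: 0.0
time_s: 15.65
ee_pos: [0.518, 0.337, 0.0625]
eef_rot: [3.141, 0.001, -0.0]
force: [-1.3, -0.3, -1.1]
grip_width: 0.0577
grip_force: 20.0
```

```bash
python3 -m pendant '[[[0,0,0.5],0],[[0,0,1.5],0],[[0,0,3],0],[[0,0,3],0],[[0,0,2],0],[[0,0,0],0],[[-0.1,-1,0],0],[[-0.1,-2,0],0],[[-0.1,-2.5,0],0],[[-0.1,-2.5,0],0],[[-0.1,-2.5,0],0],[[-0.1,-2.5,0],0],[[-0.1,-2.5,0],0],[[-0.1,-2.5,0],0],[[-0.1,-2.5,0],0],[[-0.1,-2.5,0],0],[[-0.1,-2.5,0],0],[[-0.1,-2,0],0],[[0,-1,0],0],[[0,0,0],0]]'
python3 -m pendant '[[[-0.1,0,-2],0],[[0,0,-2],0],[[0,0,-1.8],0],[[0,0,0],0],[[0,0,0],0]]'
python3 - <<'E'
from h import *
snap('scene','s5',(190,120,420,300),3.4)
E
```

```text
time_s: 17.32
ee_pos: [0.5054, 0.0504, 0.1619]
eef_rot: [3.141, 0.002, -0.002]
force: [1.2, 0.8, -1.0]
grip_width: 0.0576
grip_force: 20.0
time_s: 17.73
ee_pos: [0.5046, 0.0528, 0.1044]
eef_rot: [-3.142, 0.002, 0.001]
force: [0.2, 1.2, -0.3]
grip_width: 0.058
grip_force: 20.0
```

View pics/s5.png

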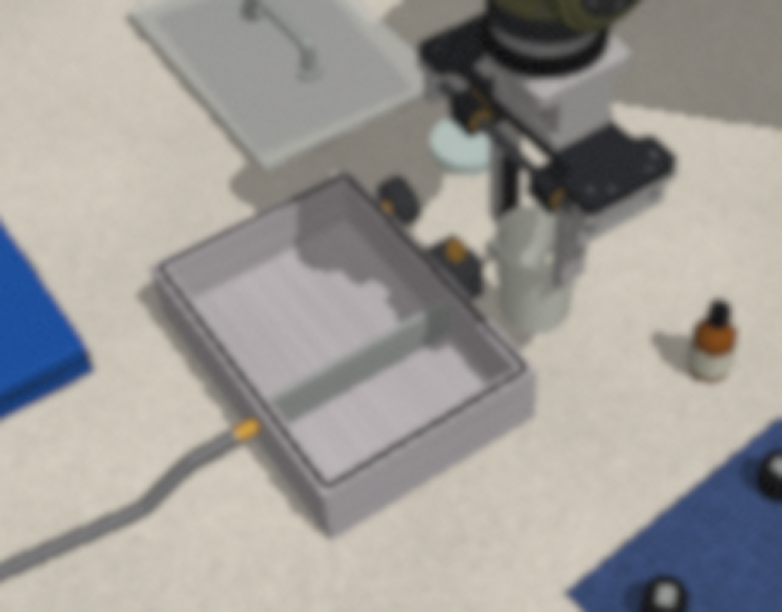

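```bash
python3 -m pendant '[[[0.3,-0.2,0],0],[[0.3,0,0],0],[[0.83,0,0.34],0],[[0.83,0,0.34],0],[[0.83,0,-0.04],0],[[0.83,0,-0.04],0],[[0.7,0,-0.28],0],[[0.7,0,-0.28],0],[[0.48,0,-0.47],0],[[0.48,0,-0.47],0],[[0.31,0,-0.5],0],[[0.31,0,-0.5],0],[[0,0,0],0],[[0,0,0],0]]'
python3 - <<'E'
from h import *
snap('scene','s6',(260,120,420,250),4)
E
```

```text
time_s: 18.95
ee_pos: [0.5738, 0.0501, 0.0854]
eef_rot: [3.142, 0.001, -0.0]
force: [0.1, 0.1, -0.2]
grip_width: 0.0576
grip_force: 20.0
```

View pics/s6.png

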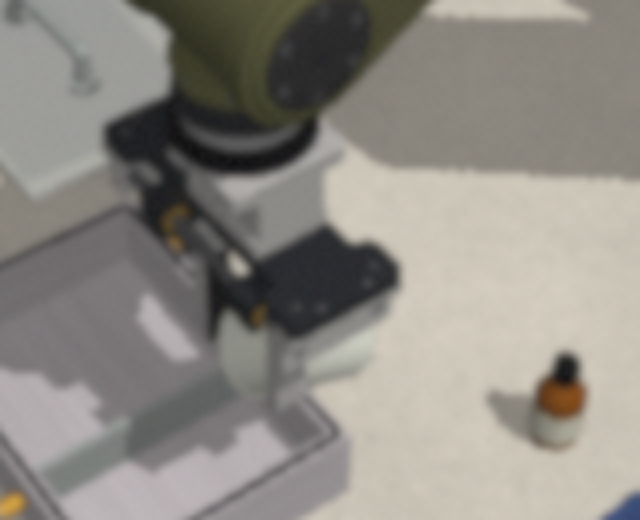

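```bash
python3 -m pendant '[[[0.16,0,-0.5],0],[[0.16,0,-0.5],0],[[0,0,-0.55],0],[[0,0,-0.55],0],[[-0.2,0,-0.2],0],[[-0.2,0,-0.2],0],[[0,0,0],0],[[0,0,0],0],[[0,0,0],0],[[0,0,0],0]]'
python3 - <<'E'
from h import *
snap('scene','s7',(260,120,420,250),4)
E
```

```text
time_s: 19.83
ee_pos: [0.5742, 0.0501, 0.0615]
eef_rot: [-3.142, -0.003, -0.0]
force: [3.0, 0.1, 6.4]
grip_width: 0.058
grip_force: 20.0
```

View pics/s7.png

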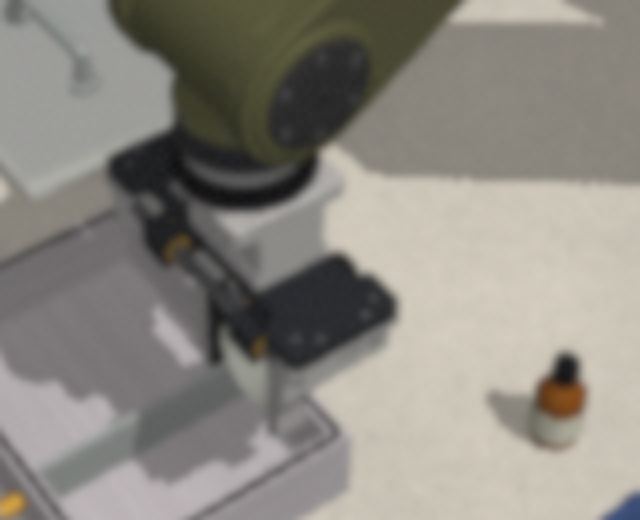

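```bash
python3 -m pendant '[[[-0.2,0,-0.1],0],[[-0.2,0,-0.1],0],[[0,0,0],0],[[0,0,0],0],[[0,0,0],0],[[0,0,0],0],[[0,0,0],0],[[0,0,0],0]]'
python3 - <<'E'
from h import *
snap('wrist','w8')
E
```

```text
time_s: 20.55
ee_pos: [0.5711, 0.0501, 0.0603]
eef_rot: [-3.141, -0.005, -0.0]
force: [3.9, -0.3, 12.6]
grip_width: 0.0576
grip_force: 20.0
```

View pics/w8.png

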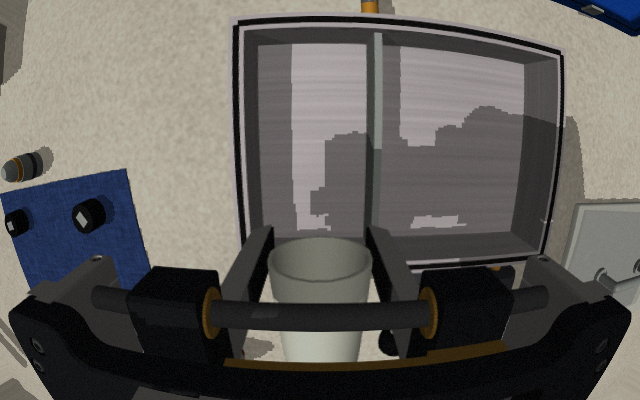

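```bash
python3 -m pendant '[[[0,0,0.1],0],[[0,0,0],0],[[0,0,0],0],[[0,0,0],0],[[0,0,0],0],[[0,0,0],0]]' - 6
python3 -m pendant '[[[-0.1,0,-0.1],0],[[-0.1,0,-0.1],0],[[0,0,0],0],[[0,0,0],0],[[0,0,0],0],[[0,0,0],0],[[0,0,0],0]]'
python3 - <<'E'
from h import *
snap('wrist','w9',(200,200,420,400),3)
E
```

```text
time_s: 21.1
ee_pos: [0.57, 0.0501, 0.0602]
eef_rot: [-3.142, -0.002, -0.0]
force: [3.3, 0.5, 6.2]
grip_width: 0.0583
grip_force: 6.0
time_s: 21.68
ee_pos: [0.5676, 0.0501, 0.058]
eef_rot: [-3.142, -0.001, -0.0]
force: [2.4, -0.1, 4.8]
grip_width: 0.0581
grip_force: 6.0
```

View pics/w9.png

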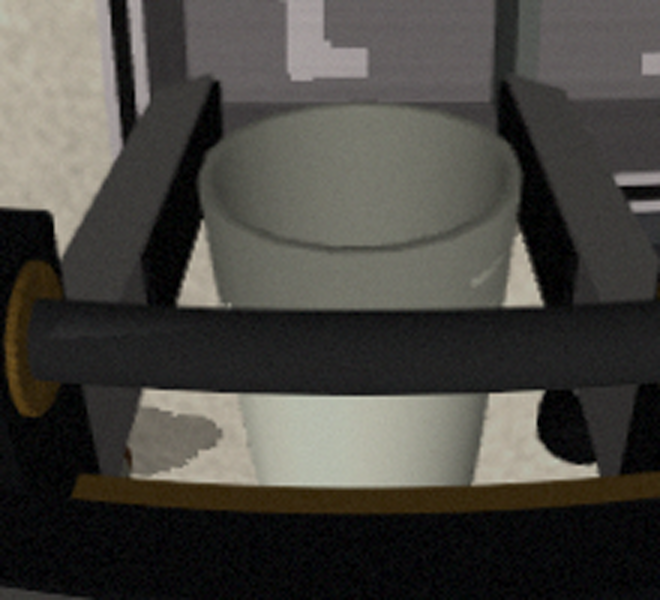

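Run:
```python
from h import *
o,v=ray('w9',(318,258),1); m=np.array([.5676,.05,.070]); c=o-m;c/=np.linalg.norm(c); al=np.degrees(np.arctan2(c[0],c[2])); print(o,v/np.linalg.norm(v),al)
for r in(.43,.45,.49): print(al+np.degrees(np.arccos(r)),al-np.degrees(np.arccos(r)))
print(at('w9',(318,258),.07,1))
```

```text
[0.64432572 0.05055401 0.23609861] [-0.45003491  0.00499923 -0.89299697] 24.79357179178931
89.32601164931694 -39.73886806573832
88.04988784138631 -38.462744257807685
85.45299021676558 -35.86584663318696
[0.56061864 0.05148387]
```

```bash
python3 -m pendant '[[[0,0,0],0],[[0,0,0],0],[[0,0,1],0],[[0,0,2],0],[[0,0,2],0],[[0,0,0],0]]' - 15
python3 -m pendant '[[[0.45,0.15,0],0.12],[[0.45,0.15,0],0.12],[[0.45,0.15,0],0.12],[[0.45,0.15,0],0.12],[[0.45,0.15,0],0.12],[[0.45,0.15,0],0.12],[[0.45,0.15,0],0.12],[[0.45,0.15,0],0.12],[[0.45,0.15,0],0.12],[[0.45,0.15,0],0.12],[[0.45,0.15,0],0.12],[[0.45,0.15,0],0.12],[[0.45,0.15,0],0.12],[[0,0,0],0.01],[[0,0,0],0]]'
python3 - <<'E'
from h import *
snap('wrist','w10')
E
```

```text
time_s: 22.23
ee_pos: [0.5684, 0.0501, 0.1114]
eef_rot: [-3.141, -0.004, -0.0]
force: [0.3, -0.0, -0.7]
grip_width: 0.0579
grip_force: 15.0
time_s: 23.48
ee_pos: [0.6252, 0.0696, 0.107]
eef_rot: [-3.14, 0.0, 1.567]
force: [0.2, 0.8, -1.0]
grip_width: 0.0582
grip_force: 15.0
```

Run:
```python
from h import *
for n in('w9','w10'):
    I=np.load(f'pics/{n}.npz')['I'].mean(2); print(n,[int(x) for x in I[224:300:3,320]],[int(x) for x in I[340:362:3,320]])
    print([int(x) for x in I[270,250:390:4]])
```

```text
w9 [154, 94, 88, 85, 119, 115, 115, 112, 115, 116, 113, 115, 111, 115, 113, 118, 116, 115, 112, 113, 97, 111, 111, 112, 105, 110] [173, 177, 179, 177, 177, 179, 175, 174]
[58, 8, 3, 2, 17, 83, 76, 72, 83, 90, 97, 100, 103, 108, 109, 108, 111, 117, 112, 112, 110, 109, 106, 103, 97, 96, 92, 84, 70, 81, 81, 6, 8, 8, 22]
w10 [119, 119, 121, 89, 140, 142, 140, 141, 141, 141, 140, 140, 143, 141, 139, 141, 137, 135, 120, 84, 104, 136, 85, 83, 87, 80] [82, 80, 84, 83, 83, 84, 83, 84]
[67, 16, 2, 2, 10, 99, 82, 55, 59, 69, 80, 93, 117, 127, 133, 136, 140, 139, 141, 139, 139, 136, 135, 128, 121, 114, 106, 93, 77, 101, 79, 0, 2, 3, 21]
```

```bash
python3 -m pendant '[[[0,0,-2],0],[[0,0,-2],0],[[0,0,-0.8],0],[[0,0,-0.8],0],[[0,0,0],0],[[0,0,0],0]]' - 8
python3 -m pendant '[[[-0.05,-0.1,-0.5],0],[[0,-0.15,-0.5],0],[[0,-0.1,-0.5],0],[[0,0,0],0],[[0,0,0],0]]'
python3 - <<'E'
from h import *
snap('wrist','w11'); I=np.load('pics/w11.npz')['I'].mean(2); print([int(x) for x in I[200:300:3,320]])
E
```

```text
time_s: 24.03
ee_pos: [0.6259, 0.0695, 0.0523]
eef_rot: [3.142, 0.0, 1.569]
force: [-0.6, 0.1, -1.0]
grip_width: 0.0579
grip_force: 8.0
time_s: 24.45
ee_pos: [0.6251, 0.0659, 0.0366]
eef_rot: [-3.141, 0.0, 1.569]
force: [0.2, 0.6, -0.6]
grip_width: 0.0581
grip_force: 8.0
[120, 71, 71, 72, 72, 72, 108, 121, 119, 120, 124, 118, 119, 121, 148, 141, 148, 145, 144, 147, 148, 146, 143, 105, 142, 143, 143, 142, 143, 140, 88, 90, 85, 87]
```

```bash
python3 -m pendant '[[[0,-0.2,-0.4],0],[[0,-0.2,-0.4],0],[[0,-0.2,-0.4],0],[[0,0,0],0],[[0,0,0],0],[[0,0,0],0],[[0,0,0],0]]'
python3 - <<'E'
from h import *
snap('wrist','w12'); I=np.load('pics/w12.npz')['I'].mean(2); print([int(x) for x in I[170:300:3,320]])
E
```

```text
time_s: 25.08
ee_pos: [0.6253, 0.06, 0.0249]
eef_rot: [-3.141, 0.0, 1.57]
force: [0.3, 0.1, -0.6]
grip_width: 0.0578
grip_force: 8.0
[71, 68, 68, 119, 121, 10, 11, 61, 117, 100, 71, 59, 58, 59, 87, 104, 124, 133, 131, 109, 125, 123, 123, 125, 118, 123, 136, 150, 151, 149, 149, 147, 148, 149, 150, 147, 149, 149, 147, 144, 148, 91, 90, 90]
```

Run:
```python
from h import *
I=np.load('pics/w12.npz')['I'].mean(2)
for r in range(150,262,6): print(r,' '.join('%3d'%x for x in I[r:r+3,180:470:9].mean(0)))
```

```text
150 132 132 131 132 125 128 136 136 138 132 132 137 138 130 132 132 133 136 129 128 133 135 135 136 133 136 137 136 130 135 129 138 136
156 133 127 137 136 130 132 138 132 135 134 130 129 130 135 129 134 136 136 130 135 135 130 136 135 131 138 134 137 131 134 136 137 129
162 133 133 108  95  83  81  79  75  75  72  73  73  71  72  71  72  72  71  72  72  73  71  75  72  71  73  74  73  74  77 137 138 131
168 128  75  70  72  72  70  70  70  71  70  70  73  73  73  72  71  73  73  74  73  73  72  72  72  72  71  73  72  73  71  72 112 132
174  71  72  72  71  72  72  71  71  68  70  70  70  70  69  70  71  68  69  69  71  73  70  73  71  74  70  72  73  71  71  72  72  72
180 119 121 118 120 117 118 118 119 119 117 120 119 120 119 121 119 119 121 121 121 120 122 122 120 122 121 121 121 117 119 121 123 121
186  11  10   8  10   9  10   8  12  10   7  12   8  10   9   6   7   7  11  13   8   9  10  10   7  12  13  10  11   8   8   9   7  18
192  95  93  94  95 108 107 108 109 109 108 117 119 118 121 119 119 119 120 121 122 120 121 121 121 123 121 121 123 121 121 121 121   6
198 121  43 
[... 783 characters left out ...]
  43  45  43 121  95
234  10  36  40  36  72 115 123 119  68  67   3  71 119 147 131  78 128  74 124 128 126   2  68  69 130 125 127 125  44  44  44 122 122
240  12  35  37  38  63  87 122 119  65  66   6  71 122  93  81  76 128 122 123 125 127   3  66  68 131 126 126 124  44  43  44  81 122
246  11  38  37  35  47  72 120  69  67  50   1  75 121 114 120 121 127 124 132 136 121  99  54  66  71 123 124 124  43  43  36  23 124
252   8 106  34  37  39  94 120  67  65   5 106 130 142 148 149 149 148 147 145 137 123 100   6  68  65 123 124 124  44  43  37   7 129
258  49 122  37  38  37  74 109  66  68   2 106 126 142 145 149 150 147 150 145 137 122 100   6  68  69 112 122 119  43  43  37  11 140
```

```bash
python3 -m pendant '[[[0,-0.3,0],0],[[0,-0.3,0],0],[[0,-0.3,0],0],[[0,-0.3,0],0],[[0,0,0],0],[[0.5,0,0],0],[[-0.5,0,0],0],[[0.5,0,0],0],[[-0.5,0,0],0],[[0,0,0],0],[[0,0,0],0]]'
python3 - <<'E'
from h import *
snap('wrist','w13'); I=np.load('pics/w13.npz')['I'].mean(2)
for r in range(192,262,6): print(r,' '.join('%3d'%x for x in I[r:r+3,180:470:9].mean(0)))
E
```

```text
time_s: 26.05
ee_pos: [0.625, 0.0481, 0.0249]
eef_rot: [-3.141, 0.0, 1.57]
force: [-0.1, 1.2, -0.1]
grip_width: 0.0579
grip_force: 8.0
192 124  39  38  37  74  73  77  77  75  77  78  76  79  76  80  67 150  89  72 133 147 113  79  80  78  80  79  76  57  44  44  45   9
198 124  39  38  37  73  74  76  76 125 123 125 122 126 125 131 144 149 147 128 105 145 145 128 131 129 128 130 127  59  45  44  45   8
204 124  39  38  40  73 123 125 125 122 125 125 121 127  92  86 148 147 145 128  78 126 137 127 128 130 128 129 126  46  45  47  43  12
210 124  38  39  38  72 125 125 123 120 124 127 122 126 137 138 102 146 109 130 132  81 109 128 127 131 127 129 126  44  46  45  52  10
216 117  39  39  38  72 121 126 121 121 124 128 122 126 136 140  99  81  95 127 132 127 127 125 127 133 129 129 126  45  45  48 104   9
222  30  36  37  39  71 123 124 122 123 126 119 122 123 136 140  79 132 125 126 129 125 121 125 123 130 127 128 125  44  45  44 123  15
228   6  37  39  38  73 123 124 121 101  69  13 112 126 132 139  67 130 125 129 131 129  21  70 101 132 125 130 127  43  47  46 125  69
234  10  37  39  37  68 104 125 119  69  68   4  74 124 115 138 110 135 141 139 133 125   1  66  67 134 127 131 125  45  43  46 123 114
240  12  38  39  40  58 114 123 121  71  67   2 112 144 149 151 152 152 149 146 140 124 102  67  69 134 127 131 127  46  43  44 122 122
246   6  74  40  38  44  95 121  68  68  57 112 131 142 147 151 152 150 150 145 139 122 103  54  67  75 125 127 127  45  44  44  52 123
252  17 123  39  39  39  74 121  68  67   5 108 132 143 149 151 151 150 151 147 138 123 101   5  70  69 126 126 127  45  43  42  10 128
258  91 124  37  41  38  74 114  68  68   6 110 131 143 147 151 150 151 149 146 139 124 104   5  70  67 114 125 124  42  44  44  12 140
```

```bash
python3 -m pendant '[[[0,0.3,0.5],0],[[0,0.3,0.5],0],[[0,0.2,0.5],0],[[0,0.1,0.5],0],[[0.6,0,0],0],[[-0.6,0,0],0],[[0.6,0,0],0],[[-0.6,0,0],0],[[0,0,1],0],[[0,0,2],0],[[0,0,2],0],[[0,0,0],0],[[0,0,0],0],[[0,0,0],0],[[0,0,0],0]]'
python3 - <<'E'
from h import *
F=[]
for i in range(4):
    snap('wrist','w14'); F.append(ctrl.get_obs()['force'])
print(np.mean(F,0),np.std(F,0)); I=np.load('pics/w14.npz')['I'].mean(2)
for r in range(60,270,6): print(r,' '.join('%3d'%x for x in I[r:r+3,190:460:8].mean(0)))
E
```

```text
time_s: 27.35
ee_pos: [0.6247, 0.057, 0.0937]
eef_rot: [-3.14, 0.0, 1.57]
force: [-0.4, 0.9, -0.5]
grip_width: 0.058
grip_force: 8.0
[-0.01701483  0.32179112 -0.6958728 ] [0.29174351 0.62936597 0.24487611]
60 125 129 128 126 126 133 130 133 135 129 128 130 131 133 133 131 126 128 134 133 130 131 125 133 124 121 127 131 125 131 128 124 128 126
66 123 127 132 125 131 134 129 132 132 127 126 128 134 123 129 128 135 136 124 125 129 128 131 129 130 128 124 125 126 129 131 122 125 133
72 129 129 132 127 129 127 128 132 132 134 134 132 125 127 129 123 132 123 132 127 132 127 126 132 122 127 127 122 120 125 128 132 130 127
78 126 134 129 133 126 130 127 129 131 132 130 130 130 136 129 131 126 118 132 123 124 127 126 127 127 123 130 125 126 129 123 128 127 128
84 131 125 127 122 127 125 131 124 128 125 128 128 132 126 134 127 126 128 122 129 125 118 133 122 126 128 128 127 128 128 128 128 126 125
90 133 127 126 132 127 131 127 130 131 129 132 125 125 133 130 128 126 133 124 126 125 125 127 127 125 129 129 127 128 127 124 122 124 130
96 126 126 130 127 126 128 131 124 126 132 136 131 133 127 1
[... 3298 characters left out ...]

240 129 128 131 133   7  36  34  64  65  66   3 118 132 143 143 146 145 141 142 138 134 120 106  25  65  65 115  43  33   9 134 138 132 131
246 126 125 129 125  10  36  36  63  65  29 107 122 136 143 142 147 144 143 143 138 134 123 109  68  65  65  56  42  38   9  74  54  57  58
252 128 129 128 135   7  35  52  64  65   7 103 125 133 142 142 145 143 142 142 139 133 122 108  66  64  64  63  54  55  23  81  57  56  52
258 127 126  19  20   6  41  65  63  66   1 102 121 135 142 142 144 145 141 143 141 134 122 108  65  31  64  63  79  96  67 124 128 137 135
264 130  23  21  20  38  78  66  64  37   2 101 121 134 140 143 144 145 142 143 139 133 122 109  75   7  65  67  65 118 105 129 131 139 130
```

```bash
python3 -m pendant '[[[0,1,2],0],[[-0.2,2,2],0],[[-0.3,3,1],0],[[-0.3,3,0],0],[[-0.3,2,0],0],[[-0.3,1,0],0],[[0,0,0],0],[[0,0,0],0],[[0,0,0],0]]' - 3
python3 - <<'E'
from h import *
snap('wrist','w15'); print(ctrl.get_obs()['force']);I=np.load('pics/w15.npz')['I'].mean(2)
for n in ('w9','w12','w14','w15'):
    I=np.load(f'pics/{n}.npz')['I'].mean(2); print(n,[int(x) for x in I[215:300:3,320]],[int(x) for x in I[335:362:3,320]])
    for r in (250,275,355): print(r,[int(x) for x in I[r,240:400:5]])
E
```

```text
time_s: 28.3
ee_pos: [0.6115, 0.1758, 0.1447]
eef_rot: [-3.141, 0.0, 1.569]
force: [0.1, 0.0, 0.0]
grip_width: 0.0581
grip_force: 3.0
[ 0.07393213 -0.43431337 -0.93763519]
w9 [98, 155, 155, 154, 94, 88, 85, 119, 115, 115, 112, 115, 116, 113, 115, 111, 115, 113, 118, 116, 115, 112, 113, 97, 111, 111, 112, 105, 110] [176, 175, 177, 177, 176, 177, 176, 176, 175]
250 [79, 57, 55, 59, 46, 2, 64, 72, 82, 90, 97, 103, 109, 110, 113, 111, 114, 114, 111, 108, 107, 105, 96, 90, 85, 76, 63, 8, 58, 55, 54, 56]
275 [57, 57, 43, 7, 5, 15, 81, 90, 82, 82, 92, 101, 105, 107, 111, 112, 115, 115, 114, 111, 106, 103, 96, 74, 94, 94, 84, 1, 2, 1, 55, 56]
355 [47, 106, 100, 107, 109, 165, 161, 166, 164, 148, 167, 174, 179, 181, 179, 177, 179, 169, 167, 157, 149, 139, 119, 91, 171, 170, 166, 173, 170, 167, 163, 139]
w12 [104, 124, 133, 131, 109, 125, 123, 123, 125, 118, 123, 136, 150, 151, 149, 149, 147, 148, 149, 150, 147, 149, 149, 147, 144, 148, 91, 90, 90] [91, 89, 92, 90, 91, 89, 90, 90, 91]
250 [88, 67, 70, 68, 44, 4, 8, 79, 96, 109, 122, 142, 148, 149, 148, 148, 152, 145, 149, 148, 149, 139, 136, 1
[... 798 characters left out ...]
 67]
355 [32, 45, 33, 35, 43, 45, 44, 46, 65, 73, 76, 80, 81, 85, 83, 89, 84, 86, 87, 82, 85, 82, 79, 80, 78, 72, 64, 57, 45, 40, 39, 35]
w15 [96, 100, 98, 100, 98, 158, 160, 158, 156, 160, 92, 95, 93, 98, 96, 95, 92, 97, 94, 95, 98, 95, 97, 94, 95, 62, 64, 92, 88] [78, 79, 83, 82, 79, 80, 79, 81, 82]
250 [92, 75, 70, 71, 53, 12, 116, 55, 66, 66, 74, 76, 82, 87, 90, 88, 95, 94, 94, 92, 91, 84, 81, 77, 72, 62, 134, 2, 65, 74, 71, 71]
275 [51, 46, 35, 11, 1, 2, 86, 94, 70, 62, 61, 85, 90, 90, 94, 94, 98, 97, 96, 91, 91, 90, 87, 81, 64, 156, 80, 6, 3, 8, 71, 73]
355 [50, 92, 40, 37, 29, 5, 45, 40, 78, 79, 81, 80, 80, 85, 80, 82, 80, 77, 128, 133, 128, 86, 75, 75, 80, 77, 74, 75, 80, 54, 35, 59]
```

```bash
python3 -m pendant '[[[0,0,-2],0],[[0,0,-1],0],[[0,0,4.1],0],[[0,0,4.1],0],[[0,0,-1],0],[[0,0,-1.5],0],[[0,0,-1.5],0],[[0,0,-1.5],0],[[0,0,-1.5],0],[[0,0,4.1],0],[[0,0,4.1],0],[[0,0,-1.5],0],[[0,0,-1.5],0],[[0,0,-1.5],0],[[0,0,-1.5],0],[[0,0,0],0],[[0,0,0],0]]' - 3
python3 - <<'E'
from h import *
snap('wrist','w16'); I=np.load('pics/w16.npz')['I'].mean(2)
print([int(x) for x in I[225:300:3,320]],[int(x) for x in I[335:362:3,320]])
for r in (250,275,292,355): print(r,[int(x) for x in I[r,240:400:5]])
E
```

```text
time_s: 29.77
ee_pos: [0.6112, 0.1765, 0.1484]
eef_rot: [-3.14, 0.0, 1.569]
force: [0.4, -0.1, -0.4]
grip_width: 0.0583
grip_force: 3.0
[101, 103, 159, 159, 157, 159, 141, 91, 91, 91, 93, 96, 94, 94, 94, 95, 93, 95, 98, 98, 97, 60, 60, 62, 97] [80, 79, 80, 82, 79, 78, 80, 82, 79]
250 [90, 76, 75, 73, 54, 5, 113, 56, 62, 70, 72, 76, 83, 88, 93, 94, 94, 92, 91, 93, 92, 88, 81, 78, 72, 66, 145, 6, 66, 75, 71, 71]
275 [49, 48, 39, 0, 6, 0, 109, 97, 67, 61, 63, 84, 88, 92, 93, 96, 98, 94, 93, 92, 94, 86, 86, 83, 77, 159, 82, 3, 0, 10, 70, 76]
292 [46, 36, 6, 1, 14, 43, 44, 80, 129, 83, 84, 98, 101, 68, 65, 63, 62, 65, 61, 64, 85, 99, 117, 122, 115, 103, 93, 85, 1, 2, 1, 42]
355 [38, 89, 89, 26, 23, 32, 64, 40, 80, 76, 81, 78, 78, 78, 78, 77, 82, 76, 125, 132, 127, 80, 77, 75, 80, 79, 77, 78, 80, 42, 37, 81]
```

```bash
python3 -m pendant '[[[0,1.4,0],0],[[0,0,-2],0],[[0,0,-2],0],[[0,0,-2],0],[[0,0,-2],0],[[0,0,-1.5],0],[[0,0,-0.9],0],[[0,0,0],0],[[0,-0.7,0],0],[[0,-0.7,0],0],[[0,-0.7,0],0],[[0,-0.7,0.4],0],[[0,-0.7,0.6],0],[[0,-0.6,0.7],0],[[0,-0.6,0.7],0],[[0,-0.6,0.5],0],[[0,-0.4,0.3],0],[[0,0,0],0],[[0,0,0],0]]' - 3
python3 - <<'E'
from h import *
snap('wrist','w17'); I=np.load('pics/w17.npz')['I'].mean(2)
print([int(x) for x in I[225:300:3,320]],[int(x) for x in I[335:362:3,320]])
for r in (250,275,292,355): print(r,[int(x) for x in I[r,240:400:5]])
E
```

```text
time_s: 31.4
ee_pos: [0.6113, 0.134, 0.077]
eef_rot: [3.141, -0.0, 1.569]
force: [0.1, -1.0, -1.0]
grip_width: 0.058
grip_force: 3.0
[89, 91, 112, 146, 149, 148, 146, 91, 90, 92, 91, 89, 96, 92, 92, 92, 94, 93, 89, 91, 90, 60, 59, 57, 58] [41, 40, 36, 48, 63, 75, 74, 73, 76]
250 [69, 70, 68, 63, 44, 128, 49, 55, 52, 51, 68, 71, 78, 82, 86, 87, 93, 94, 89, 88, 88, 82, 80, 75, 65, 57, 85, 107, 61, 69, 70, 70]
275 [44, 45, 29, 1, 0, 0, 83, 67, 58, 53, 57, 84, 86, 87, 90, 93, 90, 88, 90, 93, 85, 86, 85, 75, 71, 69, 135, 0, 5, 1, 67, 63]
292 [41, 38, 1, 7, 3, 74, 74, 75, 76, 82, 91, 58, 59, 57, 59, 59, 61, 57, 57, 58, 56, 56, 76, 88, 123, 131, 125, 80, 3, 0, 7, 36]
355 [38, 82, 97, 38, 37, 65, 72, 75, 77, 72, 77, 73, 73, 70, 73, 75, 76, 73, 74, 73, 77, 73, 75, 71, 73, 75, 71, 75, 72, 74, 70, 74]
```

Run:
```python
from h import *
I=np.load('pics/w17.npz')['I'].mean(2)
for r in list(range(236,302,4))+list(range(330,364,4)): print(r,' '.join('%3d'%x for x in I[r:r+2,255:390:5].mean(1-1)))
d=np.load('pics/w17.npz');K,T=d['K'],d['T']
def proj(p):
    c=T[:3,:3]@p+T[:3,3]; t=np.arctan2(np.hypot(c[0],c[1]),c[2]); n=np.hypot(c[0],c[1]); return K[0,2]+K[0,0]*t*c[0]/n, K[1,2]+K[1,1]*t*c[1]/n
for off in(.012,.026):
  for th in(0,30,60,85):
    t=np.radians(th);a=np.array([0,np.sin(t),np.cos(t)]);s=np.array([0,np.cos(t),-np.sin(t)]);P=np.array([.6113,.134,.077+off]);
    print(off,th,'lip near+s',np.round(proj(P+.03*s)),'lip -s',np.round(proj(P-.03*s)),'foot+s',np.round(proj(P-.073*a+.025*s)),'foot-s',np.round(proj(P-.073*a-.025*s)))
```

```text
236  67  71  54 149  46  50  51  53  55  57  80  99 140 148 149 146 150 147 130  79  68  51  55 146  66  69  68
240  68  68  21 138  47  53  53  52  55  55  58 123 147 148 147 147 147 126  81  77  72  60  44 145  46  69  69
244  69  68 134  56  48  50  52  54  57  74  81  84  86 109 111 112  89  88  84  78  75  63  53 125  77  70  69
248  65  56 128  50  51  53  53  67  70  76  83  87  89  89  91  91  92  89  83  79  72  65  59  96 105  69  69
252  66  20  96  51  53  62  65  72  75  80  84  83  87  91  90  90  87  87  86  80  70  68  58  74  94  44  68
256  68   6  49  59  58  63  67  70  74  77  82  85  87  92  90  92  89  87  82  78  74  70  62  55  89  13  67
260  61   5  30  62  63  63  69  73  77  80  83  88  90  94  92  89  90  88  85  82  74  69  64  55  53   6  69
264  20   1   8 121  63  68  70  74  76  80  84  85  87  92  91  92  89  87  84  82  78  74  65 129  23   5  50
268   2   4   4 129  64  68  71  77  80  82  84  88  90  90  90  92  89  88  88  81  76  68  65 147   7   5  15
272   3   5   6  90  58  67  72  76  83  82  86  89  91  94  91  90  88  87  86  81  76  72 
[... 1821 characters left out ...]
ip near+s [320. 199.] lip -s [320. 291.] foot+s [320. 180.] foot-s [320. 238.]
0.012 30 lip near+s [320. 199.] lip -s [320. 299.] foot+s [320. 226.] foot-s [320. 286.]
0.012 60 lip near+s [320. 210.] lip -s [320. 294.] foot+s [320. 274.] foot-s [320. 331.]
0.012 85 lip near+s [320. 226.] lip -s [320. 278.] foot+s [320. 312.] foot-s [320. 361.]
0.026 0 lip near+s [320. 207.] lip -s [320. 304.] foot+s [320. 184.] foot-s [320. 245.]
0.026 30 lip near+s [320. 206.] lip -s [320. 313.] foot+s [320. 232.] foot-s [320. 296.]
0.026 60 lip near+s [320. 217.] lip -s [320. 309.] foot+s [320. 283.] foot-s [320. 343.]
0.026 85 lip near+s [320. 234.] lip -s [320. 293.] foot+s [320. 323.] foot-s [320. 377.]
```

Run:
```python
from h import *
I=np.load('pics/w17.npz')['I'].mean(2)
for r in list(range(160,240,4)): print(r,' '.join('%3d'%x for x in I[r:r+2,245:400:5].mean(0)))
```

```text
160 133 133 142 138 140 134 143 139 140 138 135 137 132 137 141 137 134 135 139 139 138 136 133 135 139 131 135 130 131 140 129
164 140 136 139 133 144 139 139 141 140 136 137 132 133 135 144 134 128 132 138 127 135 141 139 135 138 136 135 135 134 132 130
168 135 130 143 141 138 133 134 142 138 139 138 137 133 143 140 134 140 136 136 128 128 139 133 130 130 132 132 135 133 132 135
172 134 136 142 130 139 138 133 139 138 139 136 137 140 142 141 131 131 130 137 135 138 140 138 136 135 129 129 136 139 131 133
176 130 136 134 137 133 136 137 139 134 133 138 141 135 135 138 137 131 132 134 136 134 131 133 127 134 132 132 135 140 129 137
180 137 139 137 139 139 137 138 141 141 135 133 128 141 140 131 133 129 139 132 134 139 131 126 128 129 138 128 131 137 135 133
184 137 133 140 133 138 139 145 140 139 139 136 141 134 129 109  88  82  89 104 134 133 132 129 133 132 132 129 130 135 129 129
188 137 134 140 133 132 137 141 136 142 141 143 140 124  74  77  76  76  77  77  73 121 131 136 130 131 130 136 129 135 129 136
192 133 138 141 145 132 142 133 137 137 138 137 124  71  80  78  76  76  78 
[... 759 characters left out ...]
  91  89  93  92  92 132 150  61 135 139 128 142 131 138 138
220 135 132 135 129 129 139 138 148  55  49  62  92  91  89  88  92  89  95  92  90  90  92 137 135 117 135 135 138 130 138 135
224 133 135 127 131 124  99 145 106  50  49  52  89  90  93  90  89  91  90  90  91  90  91  48 146  95  89 128 140 138 136 138
228 137 135  91  67  70  66 140  49  53  53  52  92  92  90  92  90  92  91 102  89  91  91  49  52 145  48  66  68 105 134 138
232 129  90  68  69  70 147  64  49  51  54  55  62  88  92  91 145 149 147 148 147 147  56  51  47 124  90  66  67  69 116 121
236  73  68  67  71  54 149  46  50  51  53  55  57  80  99 140 148 149 146 150 147 130  79  68  51  55 146  66  69  68  70  78
```

```bash
python3 -m pendant '[[[0,1,0],0],[[0,1.5,0],0],[[0,1,0],0],[[0,0,-1],0],[[0,0,-1],0],[[0,0,-0.3],0],[[0,0,0],0],[[0,0,0],0]]'
python3 -m pendant '[[[0,0,-0.2],0],[[0,0,-0.2],0],[[0,0,0],0],[[0,0,0],0]]'
```

```text
time_s: 32.12
ee_pos: [0.6112, 0.1687, 0.0535]
eef_rot: [-3.141, 0.0, 1.569]
force: [-0.1, -0.2, -1.4]
grip_width: 0.0583
grip_force: 3.0
time_s: 32.45
ee_pos: [0.6113, 0.169, 0.05]
eef_rot: [3.142, -0.0, 1.57]
force: [0.5, 0.2, -0.2]
grip_width: 0.0581
grip_force: 3.0
```

```bash
python3 -m pendant '[[[0,0,-0.3],0],[[0,0,0],0],[[0,0,0],0]]'
python3 -m pendant '[[[0,0,0],0],[[0,0,0],0],[[0,0,0],0],[[0,0,0],0],[[0,0,2],0],[[0,0,3],0],[[0,0,4],0],[[0,0,4],0],[[-0.9,2,1],0],[[-1,2.5,0],0],[[-1,2.5,0],0],[[-1,2.2,0],0],[[-0.7,1.1,0],0],[[0,0,0],0],[[0,0,0],0]]' 0.85
python3 - <<'E'
from h import *
snap('wrist','w18');snap('top','t18')
t=np.load('pics/t18.npz')['I'].mean(2); 
# bay region in top image
d=np.load('pics/t18.npz');K,T=d['K'],d['T']
def proj(p): c=T[:3,:3]@np.array(p)+T[:3,3]; return (K@c/c[2])[:2]
u=[proj(p) for p in [(.705,.098,.02),(.547,.0,.02)]];print(u)
b=t[int(u[0][1]):int(u[1][1])+2,int(u[0][0]):int(u[1][0])+2]
for r in b: print(' '.join('%3d'%x for x in r))
E
```

```text
time_s: 32.7
ee_pos: [0.6112, 0.1691, 0.0468]
eef_rot: [-3.141, 0.0, 1.57]
force: [-0.9, 0.2, 0.0]
grip_width: 0.0579
grip_force: 3.0
time_s: 33.95
ee_pos: [0.5653, 0.2719, 0.187]
eef_rot: [3.142, 0.0, 1.571]
force: [-0.1, -0.7, -0.1]
grip_width: 0.08
grip_force: 0.0
[array([295.92302622, 126.16495644]), array([330.32679248, 183.8429257 ])]
 62  67  54  52  53  53  53  53  53  55  58  59  59  61  61  61  61  62  62  61  61  61  61  61  61  61  61  61  61  62  79 108 112  79  56  56  57
 59  65  59  61  61  62  62  62  62  61  62  63  65  67  68  69  75  82  79  75  74  73  74  73  73  73  73  73  73  75  91 115 116  82  60  58  56
 59  68  73  84  85  85  85  85  85  85  85  84  86  86  86  89 107 126 124 117 116 116 116 115 116 116 115 115 115 116 122 129 120  94  79  77  74
 59  70  82  99 102 102 102 102 102 102 102 102 102 102 102 106 131 158 161 159 160 159 159 159 159 158 158 158 158 157 152 141 127 110 100  99  98
 59  69  82 101 103 103 102 103 103 103 103 103 103 103 103 106 133 159 163 163 163 163 164 163 163 163 162 163 162 161 155 142 126 112 103 102 101
 64  70  82 101 1
[... 7274 characters left out ...]
  95  98 101 101  99  95  94  94  94  94  95  95  97 101 102 101 101 101 101 100  96  94  97 100 101 100 100
 47  51  55  62  63  60  67  66  66  67  66  66  66  66  66  66  65  66  66  65  66  66  73  83  84  84  84  84  83  83  82  83  83  83  83  82  83
 56  56  56  58  63  66  60  48  45  46  46  47  46  46  46  46  46  46  46  46  46  42  37  40  40  40  39  40  41  40  40  40  40  40  40  39  40
 87  87  88  88  94 100  92  74  70  69  69  69  69  71  74  73  73  73  73  73  73  66  58  58  57  57  58  58  60  63  63  62  64  63  63  63  61
 66  66  66  66  70  76  73  66  63  63  63  63  64  68  72  72  72  72  72  73  74  71  69  68  69  69  68  69  73  77  77  77  77  75  72  71  72
```

Run:
```python
from h import *
t=np.load('pics/t18.npz')['I'].mean(2); d=np.load('pics/t18.npz');K,T=d['K'],d['T']
def proj(p): c=T[:3,:3]@np.array(p)+T[:3,3]; return (K@c/c[2])[:2]
u=proj((.611,.169,.075));f=proj((.611,.169,.003));print(u,f)
x,y=int(u[0]),int(u[1]); b=t[y-15:y+19,x-16:x+22]
for r in b: print(' '.join('%3d'%x for x in r))
b=np.load('pics/t0.npz')['I'].mean(2)[178:206,188:218]; print()
for r in b: print(' '.join('%3d'%x for x in r))
```

```text
[266.35285073 156.27288797] [270.19108173 160.38168887]
174 174 175 175 173 172 171 170 168 166 165 165 167 170 169 165 165 166 167 167 167 168 169 169 171 170 169 167 166 165 164 144 111 104 104 105 107 108
173 173 174 173 174 174 171 169 168 167 167 168 168 167 159 155 159 163 165 165 167 168 168 167 166 166 166 165 166 166 162 140 108 104 104 105 105 106
173 173 172 173 173 174 172 170 170 169 162 160 160 150 132 122 130 137 147 155 158 162 166 164 164 164 165 165 165 165 155 130 106 105 106 104 104 104
173 173 173 173 173 174 174 172 170 163 144 126 121 107  96  91  91  95 104 114 124 141 157 162 162 164 165 159 151 147 133 111 104 104 104 102 103 105
172 172 174 174 173 173 174 172 166 147 121  99  82  71  68  68  67  67  68  72  87 108 130 143 147 148 148 135 114 111 108 104 104 103 105 106 105 106
171 171 174 174 173 171 171 163 144 112  83  69  66  65  65  64  65  64  65  65  67  78  98 113 112 107 108 107 105 105 106 107 105 104 105 105 106 107
174 172 173 173 173 171 162 137 105  80  67  64  64  65  64  65  64  64  65  64  64  66  77  96 103 100 102 103 106 106 107 107 106 
[... 6784 characters left out ...]
  70  91  97  91  84  72  63  59  62  72  85 101 115 108  77  55  48  47  47  46  44  39  35  34  34
 49  48  47  46  46  50  61  86 111 114  98  88  86  90 100 113 117 100  67  52  48  48  47  47  47  46  45  44  45  44
 47  46  45  46  45  43  44  50  63  73  78  88  97  95  85  76  62  56  50  48  47  47  45  46  47  47  47  46  47  49
 46  45  43  44  44  44  42  43  47  49  49  52  56  55  53  50  47  48  49  47  46  46  45  46  46  46  46  47  47  48
 45  45  44  45  46  45  44  45  47  47  45  46  45  44  46  46  46  47  48  47  47  48  47  48  47  46  44  45  45  46
 46  44  43  45  45  45  46  46  47  48  47  46  45  44  44  45  45  44  46  46  47  47  46  48  48  46  45  44  44  43
```

```bash
cat >> h.py <<'E'
def mounts(name,fish,x0=.38,x1=.64,y0=.19,y1=.47,z=.013,thr=30):
    d=np.load('pics/'+name+'.npz');K,T,I=d['K'],d['T'],d['I'].max(2)
    X,Y=np.meshgrid(np.arange(x0,x1,.001),np.arange(y0,y1,.001),indexing='ij')
    c=np.stack([X,Y,np.full_like(X,z)],-1)@T[:3,:3].T+T[:3,3]
    n=np.hypot(c[...,0],c[...,1]); s=np.arctan2(n,c[...,2])/n if fish else 1/c[...,2]
    m=cv2.remap(I,(K[0,2]+K[0,0]*s*c[...,0]).astype(np.float32),(K[1,2]+K[1,1]*s*c[...,1]).astype(np.float32),cv2.INTER_LINEAR,borderValue=255)
    k,l,st,ce=cv2.connectedComponentsWithStats((m<thr).astype(np.uint8))
    return [(round(x0+ce[i][1]*.001,4),round(y0+ce[i][0]*.001,4),int(st[i][4]),tuple(st[i][2:4])) for i in range(1,k) if st[i][4]>200]
E
python3 - <<'E'
from h import *
for n,f in(('t0',0),('t18',0),('w18',1)):
  for th in (30,45): print(n,th,mounts(n,f,thr=th))
E
```

```text
t0 30 [(np.float64(0.4293), np.float64(0.4146), 512, (np.int32(35), np.int32(28))), (np.float64(0.4449), np.float64(0.2427), 435, (np.int32(32), np.int32(26))), (np.float64(0.5554), np.float64(0.41), 533, (np.int32(36), np.int32(28))), (np.float64(0.5677), np.float64(0.27), 505, (np.int32(33), np.int32(30)))]
t0 45 [(np.float64(0.4299), np.float64(0.4132), 903, (np.int32(46), np.int32(31))), (np.float64(0.4455), np.float64(0.2408), 836, (np.int32(45), np.int32(30))), (np.float64(0.5457), np.float64(0.2802), 1967, (np.int32(65), np.int32(82))), (np.float64(0.556), np.float64(0.4093), 919, (np.int32(45), np.int32(32)))]
t18 30 [(np.float64(0.5062), np.float64(0.3345), 11749, (np.int32(218), np.int32(260))), (np.float64(0.4451), np.float64(0.2405), 306, (np.int32(28), np.int32(26))), (np.float64(0.5674), np.float64(0.268), 344, (np.int32(31), np.int32(28))), (np.float64(0.5817), np.float64(0.4035), 812, (np.int32(54), np.int32(29))), (np.float64(0.5979), np.float64(0.4292), 761, (np.int32(75), np.int32(35)))]
t18 45 [(np.float64(0.4929), np.float64(0.3398), 18882, (np.int32(220), np.int
[... 402 characters left out ...]
 (np.float64(0.4433), np.float64(0.2472), 712, (np.int32(34), np.int32(36))), (np.float64(0.4799), np.float64(0.1983), 222, (np.int32(24), np.int32(16))), (np.float64(0.5533), np.float64(0.414), 563, (np.int32(32), np.int32(29))), (np.float64(0.5669), np.float64(0.2729), 587, (np.int32(34), np.int32(29)))]
w18 45 [(np.float64(0.4278), np.float64(0.4181), 819, (np.int32(36), np.int32(40))), (np.float64(0.4435), np.float64(0.2468), 828, (np.int32(36), np.int32(39))), (np.float64(0.4795), np.float64(0.1987), 246, (np.int32(24), np.int32(17))), (np.float64(0.5533), np.float64(0.4136), 666, (np.int32(35), np.int32(31))), (np.float64(0.5669), np.float64(0.2724), 682, (np.int32(35), np.int32(31)))]
```

```bash
python3 -m pendant '[[[0.15,0.07,-4],0],[[0,0,-4],0],[[0,0,-4],0],[[0,0,-3.5],0],[[0,0,-2],0],[[0,0,-0.7],0],[[0,0,0],0],[[0,0,0],0]]' 0.5
python3 -m pendant '[[[0,0,0],0],[[0,0,0],0],[[0,0,0],0],[[0,0,0],0]]' 0.2 20
python3 -m pendant '[[[0,0,2],0],[[0,0,4],0],[[0,0,4],0],[[0,-3,2],0],[[0.3,-4,1],0],[[0.3,-4,0],0],[[0.3,-4,0],0],[[0.3,-4,0],0],[[0.3,-4,0],0],[[0.3,-4,0],0],[[0.3,-2,0],0],[[0,-0.8,0],0],[[0,0,0],0],[[0,0,0],0]]'
```

```text
time_s: 34.72
ee_pos: [0.5676, 0.2719, 0.0054]
eef_rot: [3.141, -0.0, 1.569]
force: [0.4, -0.3, -0.1]
grip_width: 0.0472
grip_force: 0.0
time_s: 35.05
ee_pos: [0.5672, 0.2727, 0.0055]
eef_rot: [3.141, -0.0, 1.57]
force: [0.3, -0.4, 3.0]
grip_width: 0.0297
grip_force: 20.0
time_s: 36.22
ee_pos: [0.5877, -0.0245, 0.1349]
eef_rot: [-3.141, -0.0, 1.57]
force: [-0.4, 0.4, 0.1]
grip_width: 0.0292
grip_force: 20.0
```

```bash
python3 -m pendant '[[[0.7,0,-3],0],[[0,0,-4],0],[[0,0,-3],0],[[0,0,-1.5],0],[[0,0,-0.6],0],[[0,0,0],0],[[0,0,0],0]]'
python3 -m pendant '[[[0,0,0],0],[[0,0,0],0],[[0,0,0],0]]' 0.42
python3 -m pendant '[[[0,0,3],0],[[0,0,4],0],[[0,0,4],0],[[-0.9,3,2],0],[[-1.5,3.5,0],0],[[-1.5,3.5,0],0],[[-1.5,3.5,0],0],[[-1.5,3.5,0],0],[[-2,3.5,0],0],[[-2,3.5,0],0],[[-2,2,0],0],[[-2,1,0],0],[[0,0,0],0],[[0,0,0],0]]' 0.5
python3 - <<'E'
from h import *
snap('wrist','w19'); print(mounts('w19',1,y0=.2)); print(mounts('w19',1,.55,.70,-.12,.005,z=.021))
E
```

```text
time_s: 36.8
ee_pos: [0.5949, -0.0237, 0.0142]
eef_rot: [3.141, -0.0, 1.572]
force: [0.1, -0.3, 0.3]
grip_width: 0.0293
grip_force: 20.0
time_s: 37.05
ee_pos: [0.5951, -0.0249, 0.0145]
eef_rot: [3.141, 0.0, 1.57]
force: [0.3, -0.1, -0.9]
grip_width: 0.0393
grip_force: 0.0
time_s: 38.22
ee_pos: [0.4455, 0.2454, 0.1445]
eef_rot: [3.141, -0.0, 1.571]
force: [0.9, -0.3, -0.7]
grip_width: 0.0471
grip_force: 0.0
[(np.float64(0.4266), np.float64(0.4184), 659, (np.int32(36), np.int32(30))), (np.float64(0.4424), np.float64(0.2465), 611, (np.int32(34), np.int32(30))), (np.float64(0.5524), np.float64(0.4136), 741, (np.int32(36), np.int32(36)))]
[(np.float64(0.6295), np.float64(-0.0546), 13702, (np.int32(112), np.int32(150)))]
```

```bash
python3 -m pendant '[[[-0.25,0.1,-4],0],[[0,0,-4],0],[[0,0,-3.5],0],[[0,0,-1.7],0],[[0,0,-0.7],0],[[0,0,0],0],[[0,0,0],0]]' 0.5
python3 -m pendant '[[[0,0,0],0],[[0,0,0],0],[[0,0,0],0],[[0,0,0],0]]' 0.2 20
python3 -m pendant '[[[0,0,2],0],[[0,0,4],0],[[0,0,4],0],[[1,-1.5,3],0],[[2.3,-3,0],0],[[2.3,-3,0],0],[[2.3,-3,0],0],[[2.3,-3,0],0],[[2.3,-3,0],0],[[2.3,-3,0],0],[[2.3,-3,0],0],[[2.3,-3,0],0],[[1.7,-1.6,0],0],[[0.6,0,0],0],[[0,0,0],0],[[0,0,0],0]]'
```

```text
time_s: 38.85
ee_pos: [0.4443, 0.2455, 0.0055]
eef_rot: [3.141, -0.0, 1.569]
force: [-0.0, 0.2, 0.3]
grip_width: 0.047
grip_force: 0.0
time_s: 39.18
ee_pos: [0.4438, 0.2459, 0.0056]
eef_rot: [3.14, -0.0, 1.57]
force: [-0.5, -0.9, 4.7]
grip_width: 0.0293
grip_force: 20.0
time_s: 40.52
ee_pos: [0.6599, -0.0245, 0.1346]
eef_rot: [-3.141, -0.0, 1.57]
force: [-1.0, -0.1, -0.2]
grip_width: 0.0294
grip_force: 20.0
```

Place it, then go to mount C (.5533, .4138).

```bash
python3 -m pendant '[[[0,0,-3],0],[[0,0,-4],0],[[0,0,-3],0],[[0,0,-1.5],0],[[0,0,-0.6],0],[[0,0,0],0],[[0,0,0],0]]'
python3 -m pendant '[[[0,0,0],0],[[0,0,0],0],[[0,0,0],0]]' 0.42
python3 -m pendant '[[[0,0,3],0],[[0,0,4],0],[[0,0,4],0],[[-0.5,3,2],0],[[-0.8,3.6,0],0],[[-0.8,3.6,0],0],[[-0.8,3.6,0],0],[[-0.8,3.6,0],0],[[-0.8,3.6,0],0],[[-0.8,3.6,0],0],[[-0.8,3.6,0],0],[[-0.8,3.6,0],0],[[-0.8,3.6,0],0],[[-0.8,3.6,0],0],[[-1.1,3.6,0],0],[[-1,1.5,0],0],[[0,0,0],0],[[0,0,0],0]]' 0.5
python3 - <<'E'
from h import *
snap('wrist','w20'); print(mounts('w20',1,y0=.2))
E
```

```text
time_s: 41.1
ee_pos: [0.6601, -0.0242, 0.0147]
eef_rot: [3.141, 0.0, 1.571]
force: [0.1, -0.1, -0.0]
grip_width: 0.0294
grip_force: 20.0
time_s: 41.35
ee_pos: [0.6605, -0.025, 0.0146]
eef_rot: [3.141, 0.0, 1.57]
force: [-0.7, -0.7, -0.2]
grip_width: 0.0391
grip_force: 0.0
time_s: 42.85
ee_pos: [0.5539, 0.4163, 0.144]
eef_rot: [3.141, 0.0, 1.571]
force: [0.4, -0.0, -0.5]
grip_width: 0.0469
grip_force: 0.0
[(np.float64(0.411), np.float64(0.2609), 7067, (np.int32(119), np.int32(76))), (np.float64(0.4276), np.float64(0.4196), 745, (np.int32(33), np.int32(37))), (np.float64(0.5059), np.float64(0.3027), 1833, (np.int32(115), np.int32(168))), (np.float64(0.5533), np.float64(0.4148), 623, (np.int32(34), np.int32(30))), (np.float64(0.6108), np.float64(0.3155), 1258, (np.int32(103), np.int32(45)))]
```

```bash
python3 -m pendant '[[[-0.05,-0.1,-4],0],[[0,0,-4],0],[[0,0,-3.5],0],[[0,0,-1.7],0],[[0,0,-0.7],0],[[0,0,0],0],[[0,0,0],0]]' 0.5
python3 -m pendant '[[[0,0,0],0],[[0,0,0],0],[[0,0,0],0],[[0,0,0],0]]' 0.2 20
python3 -m pendant '[[[0,0,2],0],[[0,0,4],0],[[0,0,4],0],[[0,-2,3],0],[[0.3,-3.6,0],0],[[0.3,-3.6,0],0],[[0.3,-3.6,0],0],[[0.3,-3.6,0],0],[[0.3,-3.6,0],0],[[0.3,-3.6,0],0],[[0.3,-3.6,0],0],[[0.3,-3.6,0],0],[[0.3,-3.6,0],0],[[0.3,-3.6,0],0],[[0.3,-3.6,0],0],[[0.3,-3.6,0],0],[[0.3,-3.6,0],0],[[0.3,-1.2,0],0],[[0,0,0],0],[[0,0,0],0]]'
```

```text
time_s: 43.48
ee_pos: [0.5549, 0.4139, 0.0059]
eef_rot: [3.141, -0.001, 1.568]
force: [0.2, -0.4, 0.8]
grip_width: 0.0471
grip_force: 0.0
time_s: 43.82
ee_pos: [0.5542, 0.4147, 0.0057]
eef_rot: [3.141, -0.0, 1.57]
force: [-0.3, -1.5, 3.4]
grip_width: 0.0296
grip_force: 20.0
time_s: 45.48
ee_pos: [0.5958, -0.0851, 0.1349]
eef_rot: [-3.141, -0.0, 1.569]
force: [-0.3, 0.7, -0.7]
grip_width: 0.0296
grip_force: 20.0
```

```bash
python3 -m pendant '[[[0,0,-3],0],[[0,0,-4],0],[[0,0,-3],0],[[0,0,-1.5],0],[[0,0,-0.6],0],[[0,0,0],0],[[0,0,0],0]]'
python3 -m pendant '[[[0,0,0],0],[[0,0,0],0],[[0,0,0],0]]' 0.42
python3 -m pendant '[[[0,0,3],0],[[0,0,4],0],[[0,0,4],0],[[-1.2,3,2],0],[[-1.2,3.6,0],0],[[-1.2,3.6,0],0],[[-1.2,3.6,0],0],[[-1.2,3.6,0],0],[[-1.2,3.6,0],0],[[-1.2,3.6,0],0],[[-1.2,3.6,0],0],[[-1.2,3.6,0],0],[[-1.2,3.6,0],0],[[-1.2,3.6,0],0],[[-1.2,3.6,0],0],[[-1.2,3.6,0],0],[[-1.2,3.6,0],0],[[0,0.6,0],0],[[0,0,0],0],[[0,0,0],0]]' 0.5
python3 - <<'E'
from h import *
snap('wrist','w21'); print(mounts('w21',1,y0=.3,x1=.52))
E
```

```text
time_s: 46.07
ee_pos: [0.596, -0.0838, 0.0143]
eef_rot: [3.141, -0.0, 1.571]
force: [-0.9, 1.0, 1.1]
grip_width: 0.0294
grip_force: 20.0
time_s: 46.32
ee_pos: [0.5961, -0.0849, 0.0145]
eef_rot: [3.141, 0.0, 1.57]
force: [-0.1, -0.0, 0.6]
grip_width: 0.039
grip_force: 0.0
time_s: 47.98
ee_pos: [0.4278, 0.4184, 0.1439]
eef_rot: [-3.142, 0.0, 1.57]
force: [0.2, -0.2, 0.6]
grip_width: 0.0473
grip_force: 0.0
[(np.float64(0.3827), np.float64(0.3546), 227, (np.int32(49), np.int32(7))), (np.float64(0.4266), np.float64(0.419), 634, (np.int32(34), np.int32(30))), (np.float64(0.4807), np.float64(0.331), 915, (np.int32(77), np.int32(29)))]
```

```bash
python3 -m pendant '[[[-0.05,0,-4],0],[[0,0,-4],0],[[0,0,-3.5],0],[[0,0,-1.7],0],[[0,0,-0.7],0],[[0,0,0],0],[[0,0,0],0]]' 0.5
python3 -m pendant '[[[0,0,0],0],[[0,0,0],0],[[0,0,0],0],[[0,0,0],0]]' 0.2 20
python3 -m pendant '[[[0,0,2],0],[[0,0,4],0],[[0,0,4],0],[[0.8,-1.7,3],0],[[1.55,-3.4,0],0],[[1.55,-3.4,0],0],[[1.55,-3.4,0],0],[[1.55,-3.4,0],0],[[1.55,-3.4,0],0],[[1.55,-3.4,0],0],[[1.55,-3.4,0],0],[[1.55,-3.4,0],0],[[1.55,-3.4,0],0],[[1.55,-3.4,0],0],[[1.55,-3.4,0],0],[[1.55,-3.4,0],0],[[1.55,-3.4,0],0],[[1.55,-3.4,0],0],[[0.7,-1.1,0],0],[[0,0,0],0]]'
```

```text
time_s: 48.62
ee_pos: [0.4282, 0.4182, 0.0059]
eef_rot: [3.141, -0.001, 1.568]
force: [0.8, -0.1, 0.4]
grip_width: 0.0471
grip_force: 0.0
time_s: 48.95
ee_pos: [0.4277, 0.4189, 0.0058]
eef_rot: [3.141, -0.001, 1.57]
force: [-0.1, -1.0, 4.3]
grip_width: 0.0299
grip_force: 20.0
time_s: 50.62
ee_pos: [0.6599, -0.0882, 0.1345]
eef_rot: [-3.141, 0.0, 1.567]
force: [-0.3, 0.5, -0.3]
grip_width: 0.0293
grip_force: 20.0
```

```bash
python3 -m pendant '[[[0,0.3,-3],0],[[0,0,-4],0],[[0,0,-3],0],[[0,0,-1.5],0],[[0,0,-0.6],0],[[0,0,0],0],[[0,0,0],0]]'
python3 -m pendant '[[[0,0,0],0],[[0,0,0],0],[[0,0,0],0]]' 0.42
python3 -m pendant '[[[0,0,3],0],[[0,0,4],0],[[0,0,4],0],[[-1.2,-1.8,3],0],[[-2,-3,1],0],[[-2,-3,0],0],[[-2,-3,0],0],[[-2,-3,0],0],[[-2,-3,0],0],[[-2,-3,0],0],[[-2,-3,0],0],[[-2,-2.5,0],0],[[-2,-2,0],0],[[0,0,0],0],[[0,0,0],0]]' 0.55
python3 - <<'E'
from h import *
snap('top','t22');snap('wrist','w22')
for th in(45,60,75):print(mounts('t22',0,.552,.70,-.124,.007,z=.021,thr=th))
for th in(40,60):print(mounts('w22',1,.552,.70,-.124,.007,z=.021,thr=th))
t=np.load('pics/t22.npz')['I'].mean(2)[126:186,295:332]
for r in t[::1]: print(' '.join('%3d'%x for x in r[:32]))
# steel handle in w22
d=np.load('pics/w22.npz');K,T=d['K'],d['T']
def pj(p):
    c=T[:3,:3]@np.array(p)+T[:3,3]; n=np.hypot(c[0],c[1]); t=np.arctan2(n,c[2]); return (K[0,2]+K[0,0]*t*c[0]/n, K[1,2]+K[1,1]*t*c[1]/n)
print([np.round(pj((.488,y,.054))) for y in (-.2886,-.3386,-.3886)])
E
```

```text
time_s: 51.2
ee_pos: [0.6593, -0.0813, 0.0144]
eef_rot: [3.141, -0.0, 1.571]
force: [0.1, -0.1, 0.9]
grip_width: 0.0294
grip_force: 20.0
time_s: 51.45
ee_pos: [0.6595, -0.082, 0.0145]
eef_rot: [3.141, 0.0, 1.57]
force: [-0.4, -0.6, 0.8]
grip_width: 0.039
grip_force: 0.0
time_s: 52.7
ee_pos: [0.4667, -0.356, 0.1643]
eef_rot: [3.141, 0.0, 1.568]
force: [-0.2, 0.3, -0.8]
grip_width: 0.052
grip_force: 0.0
[(np.float64(0.5971), np.float64(-0.0246), 378, (np.int32(28), np.int32(28))), (np.float64(0.5982), np.float64(-0.0849), 393, (np.int32(28), np.int32(27))), (np.float64(0.6606), np.float64(-0.082), 432, (np.int32(28), np.int32(29))), (np.float64(0.6617), np.float64(-0.0235), 439, (np.int32(28), np.int32(29)))]
[(np.float64(0.5985), np.float64(-0.0851), 510, (np.int32(30), np.int32(29))), (np.float64(0.5973), np.float64(-0.0245), 499, (np.int32(30), np.int32(29))), (np.float64(0.661), np.float64(-0.0822), 551, (np.int32(30), np.int32(30))), (np.float64(0.662), np.float64(-0.0237), 565, (np.int32(31), np.int32(30)))]
[(np.float64(0.5974), np.float64(-0.0246), 634, (np.int32(33), np.int32(
[... 7290 characters left out ...]
  70  71  71  73  81  94  95  95  95  95  95  94  94  94  94  93  93  93  93  93  94 104 119 120 120 119 120 119 120 120 120
 84  84  85  84  76  67  68  68  68  68  69  68  69  69  69  70  69  69  69  69  69  62  57  59  58  58  59  58  59  60  60  59
125 125 126 124 114  99  97  98  98  97  97  96  97  99 104 104 104 104 104 104 104  94  81  81  81  81  81  80  85  89  90  90
 84  83  84  83  81  79  79  79  78  78  77  75  77  85  93  93  93  93  93  92  92  90  89  89  88  89  89  89  95 104 105 105
102 100 101 101 101 101 100 101 100  99  98  99  99 100 103 104  99  90  90  91  90  90  90  90  90  90  91  90  91  93  92  92
[array([342., 125.]), array([341., 178.]), array([340., 227.])]
```

```bash
python3 -m pendant '[[[2.1,1.8,0],0],[[0,0,-4],0],[[0,0,-4],0],[[0,0,-3],0],[[0,0,-1.7],0],[[0,0,-0.7],0],[[0,0,0],0],[[0,0,0],0]]' 0.55
python3 -m pendant '[[[0,0,0],0],[[0,0,0],0],[[0,0,0],0],[[0,0,0],0],[[0,0,0],0],[[0,0,0],0],[[0,0,0],0]]' 0.05 35
python3 -m pendant '[[[0,0,0.3],0],[[0,0,1],0],[[0,0,2],0],[[0,0,3],0],[[0,0,3],0],[[0,0,2.5],0],[[0,0,0],0],[[0,0,0],0]]'
```

```text
time_s: 53.47
ee_pos: [0.4892, -0.337, 0.0309]
eef_rot: [3.141, 0.001, 1.571]
force: [0.1, -0.7, -0.6]
grip_width: 0.0515
grip_force: 0.0
time_s: 54.05
ee_pos: [0.4883, -0.3373, 0.0301]
eef_rot: [3.142, 0.0, 1.57]
force: [-1.8, 0.5, 0.4]
grip_width: 0.0114
grip_force: 35.0
time_s: 54.72
ee_pos: [0.4885, -0.3373, 0.1488]
eef_rot: [3.14, 0.001, 1.57]
force: [0.1, 0.2, -4.6]
grip_width: 0.0109
grip_force: 35.0
```

```bash
python3 -m pendant '[[[0.7,1.6,0],0],[[1.2,2.8,0],0],[[1.4,3.2,0],0],[[1.4,3.2,0],0],[[1.4,3.2,0],0],[[1.4,3.2,0],0],[[1.4,3.2,0],0],[[1.4,3.2,0],0],[[1.4,3.2,0],0],[[1.2,2.8,0],0],[[0.9,2.2,0],0],[[0,0,0],0],[[0,0,-2],0],[[0,0,-2],0],[[0,0,-1],0],[[0,0,0],0],[[0,0,0],0]]'
```

```text
time_s: 56.13
ee_pos: [0.6258, -0.0195, 0.0972]
eef_rot: [-3.14, -0.0, 1.569]
force: [-0.1, -0.7, -4.1]
grip_width: 0.0109
grip_force: 35.0
```

```bash
python3 -m pendant '[[[0.1,0.4,0],0],[[0,0,-0.5],0],[[0,0,-0.5],0],[[0,0,0],0],[[0,0,0],0]]'
python3 -m pendant '[[[0,0,-0.4],0],[[0,0,-0.2],0],[[0,0,-0.2],0],[[0,0,-0.1],0],[[0,0,0],0],[[0,0,0],0]]'
```

```text
time_s: 56.55
ee_pos: [0.6271, -0.0152, 0.0877]
eef_rot: [-3.141, -0.0, 1.57]
force: [-0.2, -0.4, -4.8]
grip_width: 0.0114
grip_force: 35.0
time_s: 57.05
ee_pos: [0.6273, -0.0153, 0.0791]
eef_rot: [3.141, 0.0, 1.57]
force: [-2.1, 0.1, -2.0]
grip_width: 0.0108
grip_force: 35.0
```

```bash
python3 -m pendant '[[[0,0,-0.1],0],[[0,0,-0.05],0],[[0,0,0],0],[[0,0,0],0]]'
python3 -m pendant '[[[0,0,0],0],[[0,0,0],0],[[0,0,0],0],[[0,0,0.5],0],[[0,0,2],0],[[0,0,4],0],[[0,0,3.5],0]]' 0.5
python3 -m pendant '[[[-1.2,0,0],-0.12],[[-1.2,0,0],-0.12],[[-1.2,0,0],-0.12],[[-1.2,0,0],-0.12],[[-1.2,0,0],-0.12],[[-1.2,0,0],-0.12],[[-1.2,0,0],-0.12],[[-1.2,0,0],-0.12],[[-1.2,0,0],-0.12],[[-1.2,0,0],-0.12],[[-1.2,0,0],-0.12],[[-1.2,0,0],-0.12],[[-1.2,0,0],-0.12],[[-0.9,0,0],-0.01],[[0,0,0],0],[[0,0,0],0]]'
python3 - <<'E'
from h import *
snap('top','t23')
a=np.load('pics/t0.npz')['I'].mean(2);b=np.load('pics/t23.npz')['I'].mean(2)
for s in (np.s_[140:165,305:370],np.s_[112:192,282:396],np.s_[30:110,210:290]):
    print(cv2.phaseCorrelate(a[s],b[s],cv2.createHanningWindow(a[s].shape[::-1],cv2.CV_64F)))
E
```

```text
time_s: 57.38
ee_pos: [0.6274, -0.0152, 0.079]
eef_rot: [3.141, 0.0, 1.57]
force: [-9.8, 0.2, 12.5]
grip_width: 0.0114
grip_force: 35.0
time_s: 57.97
ee_pos: [0.627, -0.0152, 0.1789]
eef_rot: [-3.141, -0.0, 1.57]
force: [0.3, 0.3, 0.1]
grip_width: 0.0468
grip_force: 0.0
time_s: 59.3
ee_pos: [0.4626, -0.0152, 0.1779]
eef_rot: [3.142, -0.001, 0.004]
force: [0.4, 0.3, -0.1]
grip_width: 0.0471
grip_force: 0.0
((0.24846430061266744, 0.35920839621224054), 0.844338700226954)
((0.14103976099847415, -0.16186658016768263), 0.5917777150825682)
((0.016841575390145636, 0.002380841208946549), 0.985931863970133)
```

```bash
python3 -m pendant '[[[0,0,-4],0],[[0,0,-4],0],[[0,0,-4],0],[[0,0,-3],0],[[0,0,-1.2],0],[[0,0,0],0],[[0,0,0],0]]' 0.55
python3 -m pendant '[[[0,0,0],0],[[0,0,0],0],[[0,0,0],0],[[0,0,0],0],[[0,0,0],0],[[0,0,0],0]]' 0.1 45
python3 -m pendant '[[[0.4,0,0],0],[[0.4,0,0],0],[[0.4,0,0],0],[[0.4,0,0],0],[[0.4,0,0],0],[[0.4,0,0],0],[[0.4,0,0],0],[[0.2,0,0],0],[[0,0,0],0],[[0,0,0],0]]'
```

```text
time_s: 59.93
ee_pos: [0.4627, -0.0152, 0.0154]
eef_rot: [-3.141, 0.001, 0.001]
force: [-0.3, 0.6, 0.4]
grip_width: 0.052
grip_force: 0.0
time_s: 60.43
ee_pos: [0.4628, -0.0151, 0.0161]
eef_rot: [-3.142, -0.001, -0.0]
force: [-1.8, 1.2, 7.4]
grip_width: 0.0259
grip_force: 45.0
time_s: 61.27
ee_pos: [0.491, -0.015, 0.016]
eef_rot: [-3.141, 0.004, 0.0]
force: [-14.5, 3.1, 20.9]
grip_width: 0.0266
grip_force: 45.0
```

```bash
python3 -m pendant '[[[0,0,0],0],[[0,0,0],0],[[0,0,0],0],[[0,0,3],0],[[0,0,4],0],[[0,0,4],0],[[-1,-2,4],0],[[-2,-3,3],0],[[-2,-3,0],0],[[-2,-3,0],0],[[-2,-3,0],0],[[-1,-3,0],0],[[0,0,0],0],[[0,0,0],0],[[0,0,0],0]]' 0.55
python3 - <<'E'
from h import *
snap('top','t24')
a=np.load('pics/t0.npz')['I'].mean(2);b=np.load('pics/t24.npz')['I'].mean(2)
for s in (np.s_[140:165,305:370],np.s_[112:192,282:396],np.s_[187:213,325:348],np.s_[140:170,185:215],np.s_[215:245,265:295]):
    print(cv2.phaseCorrelate(a[s],b[s],cv2.createHanningWindow(a[s].shape[::-1],cv2.CV_64F)))
for n in('t0','t23','t24'): print(n,[int(x) for x in np.load(f'pics/{n}.npz')['I'].mean(2)[186:222,336]])
t=b[141:182,250:292]
for r in t[::4]: print(' '.join('%3d'%x for x in r[::2]))
E
```

```text
time_s: 62.52
ee_pos: [0.3955, -0.1798, 0.1883]
eef_rot: [-3.141, 0.0, -0.001]
force: [-0.8, 0.0, -0.8]
grip_width: 0.0515
grip_force: 0.0
((0.29883876822762545, 0.40798944625475997), 0.8482198784543697)
((0.1789419971284687, -0.17344489949889663), 0.6007619126595342)
((-0.06713348575572375, 0.43937518970497), 1.0079244901841056)
((-0.04727438230230163, 0.0411030002320949), 0.9942133695774542)
((-0.04318012484531941, 0.05356839065605001), 0.9984147203567395)
t0 [55, 50, 69, 89, 93, 93, 91, 78, 48, 53, 82, 102, 98, 96, 68, 19, 7, 8, 9, 10, 9, 26, 85, 142, 146, 146, 146, 146, 145, 145, 147, 148, 149, 147, 145, 145]
t23 [52, 52, 51, 34, 25, 26, 28, 30, 33, 34, 35, 37, 39, 38, 41, 42, 42, 43, 44, 45, 46, 48, 48, 49, 51, 52, 53, 52, 52, 51, 50, 50, 48, 47, 47, 46]
t24 [51, 54, 75, 97, 101, 100, 98, 85, 53, 60, 90, 111, 108, 105, 75, 21, 8, 8, 9, 10, 11, 31, 95, 154, 158, 157, 157, 158, 158, 157, 159, 160, 161, 159, 157, 157]
158 159 157 154 152 149 151 153 150 151 150 153 154 152 150 151 152 151 153 155 145
156 157 157 158 156 140  91  68  73  81 113 149 149 150 143 121  98  99  97 117 140
157 158 158 144  64  57  56  57  58  59  67  80 107 119  94  96  96  95  93  95 116
158 158 159  79  56  56  62  95 106 107 106 106 130 122  96  94  96  93  94  96 120
158 158 159 101  54  56  88 107 107 106 106 106 128 132  70  93  95  93  96  99 125
 92 154 155 159 112  57  75 105 106 106 107 113 121  57  75  95  95  96  95  95 127
 63 156 159 156 156 157 157 150 137 120  83  57  61  88  99 108 119 121 133 146 150
 66 155 157 161 158 158 158 155 155 156 158 157 154 156 157 156 157 154 153 156 153
 59 129 158 159 159 159 156 157 153 154 157 153 155 159 157 154 154 157 157 157 153
 56 131 157 157 159 157 160 156 155 156 157 156 155 156 152 155 154 153 155 140 150
 51 114 156 158 157 158 157 156 156 156 154 154 154 156 156 156 154 152 156 143 149
```

Knob home (its profile matches the start), lid within about 1 mm, cup standing, bystanders unmoved.

```bash
python3 -c "
from station import ctrl
print(ctrl.hand_in())"
```

```text
the job is handed in; nothing more can be done
None
```

The job is handed in, with no verdict shown: four mounts are flat in the wide bay, all five canisters I could find are in the narrow bay, the empty cup is upright on the bench, the lid is back about 1 mm from where it started, and the knob is home; the loading was checked from camera pixel values, since I had used all 14 picture views.

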